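Set out the souvenir display on the shop counter

ROBOT

A 7-joint arm with a two-finger parallel gripper is mounted at the origin on the work surface. World frame = base frame: x ahead of the robot, y to its left, z up, the work surface at z = 0. Lengths are in m, angles in rad, forces in N, time in s.
With the tool pointing down it reaches from about 0.425 to 0.95 m from the base axis. Payload 16.7 kg.
Tool frame: the origin (TCP) lies at the very end of the fingers, on their centre line; the grasp point (between the pads) lies 19 mm behind it; z points along the fingers, y is the line along which they close (so a half turn about z gives the same grasp; the last joint's range is limited). The gripper opens to 94 mm and grips with 3 to 60 N. Pads are 16 mm wide; open, the fingers measure 119 mm over their backs; the gripper's body (75 mm by 177 mm) begins 78 mm behind the grasp point.
Start: joints at [-0.149, 0.426, 0.074, 1.606, -0.034, 1.111, -0.067], TCP at [0.675, -0, 0.18] pointing down, gripper open.
Joint ranges: [-2.85, 2.85], [-0.5, 2.14], [-1.23, 1.37], [0.21, 2.46], [-1.02, 4.16], [0.16, 2.05], [-2.73, 2.73]. Speed limits (rad/s): [1.89, 1.89, 2.39, 2.39, 3.01, 3.01, 3.01].

INTERFACE

Orientations are given as a rotation vector (axis times angle).
In Python, from plant import sensors, read_camera, manip gives the robot as it stands.
- The arm moves only by the tool play_rows, never from a script. Its argument "targets" is a list that holds one entry, the list of rows, each a list of 5 numbers: the closure, from 0 (fully open) to 1 (shut), then the shift along the tool's x, y, z in units of 30 mm (1.0 is 30 mm), then the turn about the tool's z in degrees. A call has exactly 10 rows; each row is the pose to reach, as a shift and turn from the pose commanded when the call began, along the tool's axes at that moment; what a row does not reach only later rows make up. A row lasts 1/12 s, in which the tool goes at most 41.7 mm and 7.16 degrees, less where a joint would pass 70% of its speed; a pose out of reach is approached as far as the arm can. A call with a gripper value outside its range is refused whole. The fingers move at their own pace and stop on an object; the grip force is fixed at half the most. Time passes only in rows, so rows that repeat a pose let the fingers close, or fill a call up. It gives the time, the measured TCP pose, the force, the opening and the grip force at its end, in the units of the state.
- sensors.observe(): the state, without advancing time (a new reading comes with each control period).
- read_camera(name): name is "scene" or "side" or "wrist"; returns a dict with "img" (420x560x3 uint8, red, green, blue), "mtx" (3x3 intrinsics, pixels), "R" (3x3) and "t" (3): a world point X has camera coordinates R X + t; the wrist camera has in their place "mount" (4x4, takes a point from camera to tool coordinates, whose origin is the TCP and whose axes are the flange's). Camera axes: x right, y down, z forward; pixel columns grow to the right and rows downward; lengths in m; the calibration is good to about 2 mm. The wrist camera is an equidistant fisheye: a pixel r from the principal point sees the ray r / f radians off the axis. A picture is of the moment at which its call begins: read the wrist's pose just before it. There is no depth.
- manip.finish_job(): hands the job in; it is judged then, once.
The state is a dict: "time_s": time; "joint_positions": joint angles; "qd": joint speeds; "joint_torque": joint torques, N m; "eef_pos": TCP position; "tool_rot": TCP orientation; "force": force on the tool from outside, world axes, zero at the start; "wrist_torque": the same for the moment, N m; "grip_width": finger opening in m; "grasp_force": force on a finger pad.
Only numpy, scipy, OpenCV 4.12 (cv2) and the standard library are available. Lean on these libraries where they do the work, as an engineer would, in place of code of your own. Each camera call takes 0.05 s, during which the arm holds its last target. There are 200 camera calls.

TASK

Set out the souvenirs on the shop counter. First build the empty stand: set the keyed riser fully down on its base, with both lugs home in the notches, and only then stand the chalet on the riser, square on its felt. The snow globe, the bell and the cable-car cabin (in any order) each go upright in the middle of the plaque whose felt inlay matches the outline of its foot, the cabin in line with the oblong; do not push or knock over the mug.

Things in the scene. Friction and masses are not known exactly. Their poses are not given: they have to be found in the camera images.
- base: Stand base, brown wood, fixed: slab 104 (x) x 90 (y) x 20 mm high; on it two end walls across y (76 long, 10 thick, 14 mm high) centred at x = +-44 mm, 78 mm clear between, each with a 23 mm wide middle notch down to the slab. Origin: centre of underside, z up. Riser sits on the slab between the walls (origins 20 mm apart in z), lugs in notches, x axes parallel, either way round.
- riser: Stand riser, loose light wooden block 70 (x) x 56 (y) x 36 mm high, a lug at the middle of each x end (16 mm wide, out to x = +-47 mm, 0 to 14 mm high). 48 x 48 mm dark felt inlay in the middle of its top. 0.12 kg. Take it across its 56 mm y width. Origin at the centre of its underside; z up. Starts upright on the counter.
- chalet: Loose model chalet with a square footprint 46 x 46 mm: plank walls 34 mm high, dark gabled roof with its ridge along y up to 58 mm, small chimney (look only) to 64 mm. The two gable ends are flat faces at y = -23 and +23 mm: take it across these. About 0.1 kg. Origin at the centre of its underside; z up. Starts upright on the counter.
- globe: Loose snow globe: dark wooden round foot 56 mm across at the bottom, then 50 mm across from 10 to 30 mm height, with a clear ball of 52 mm diameter on it, centre at 52 mm, total height 78 mm. About 0.18 kg. It can be taken by the foot or the ball. Origin at the centre of its underside; z up. Starts upright on the counter.
- bell: Loose small brass hand bell: mouth 38 mm across at the bottom, tapering to the shoulder at 36 mm height, and an upright round wooden handle, 15 mm across, from 36 to 80 mm height, to take it by. About 0.12 kg. Origin at the centre of its underside; z up. Starts upright on the counter.
- cabin: Loose model cable-car cabin, grey with dark windows: body 72 (x) x 40 (y) x 46 mm high, with a thin hanger on its roof up to 67 mm height. About 0.15 kg. Take it across its 40 mm y width. Origin at the centre of its underside; z up. Starts upright on the counter.
- plaque_big: Light wooden display plaque, 96 x 96 mm and 8 mm thick, fixed to the counter; origin at the centre of its underside (top at z = 8 mm), z up. Flush in the middle of its top is a dark grey felt inlay: a large disc, 60 mm across.
- plaque_small: Light wooden display plaque, 96 x 96 mm and 8 mm thick, fixed to the counter; origin at the centre of its underside (top at z = 8 mm), z up. Flush in the middle of its top is a dark grey felt inlay: a small disc, 41 mm across.
- plaque_oblong: Light wooden display plaque, 96 x 96 mm and 8 mm thick, fixed to the counter; origin at the centre of its underside (top at z = 8 mm), z up. Flush in the middle of its top is a dark grey felt inlay: an oblong, 76 mm along x by 42 mm along y.
- mug: White ceramic mug, 76 mm across with a handle, 85 mm high, loose, standing beyond the plaques; a bystander. Origin at the centre of its underside.
Not all that is in view belongs to the job. Leave any red look-alike of the chalet alone. Leave any green look-alike of the globe alone.

How it is judged:
On the way, in this order (a step that is already met when the one before it is completed fails the run):
1. the empty riser is seated on the base, lugs in the notches (horizontal distance between riser and base below 0.01 m and z of riser in the frame of base below 0.026 m and angle between the x axis of riser and the x axis of base, either way round below 0.1 rad and angle between riser's own z axis and vertical below 0.08 rad), for 0.2 s.
2. then the chalet stands on the riser (horizontal distance between chalet and riser below 0.011 m and z of chalet in the frame of riser between 0.031 and 0.041 m and angle between chalet's own z axis and vertical below 0.1 rad and (angle between the x axis of chalet and the x axis of riser, either way round below 0.2 rad or angle between the x axis of chalet and the y axis of riser, either way round below 0.2 rad)), for 0.2 s.
At the end, for the whole second after the job is handed in: Riser flat on base, lugs in notches (height <26 mm, 10 mm, 0.1 rad). Chalet upright on riser within 11 mm, square within 0.2 rad, any quarter turn. Globe, bell, cabin upright on large-disc, small-disc, oblong plaque within 12 mm of its middle; cabin in line within 0.2 rad. All at rest (all of step 1 and all of step 2 and horizontal distance between globe and plaque_big below 0.012 m and z of globe in the frame of plaque_big between 0.003 and 0.013 m and angle between each of globe, bell, cabin's own z axis and vertical below 0.1 rad and horizontal distance between bell and plaque_small below 0.012 m and z of bell in the frame of plaque_small between 0.003 and 0.013 m and horizontal distance between cabin and plaque_oblong below 0.012 m and z of cabin in the frame of plaque_oblong between 0.003 and 0.013 m and angle between the x axis of cabin and the x axis of plaque_oblong, either way round below 0.2 rad and linear speed of each of riser, chalet, globe, bell, cabin below 0.02 m/s); the robot touches nothing.
It fails at once if the mug is moved by more than 30 mm or tipped (distance of mug from where it was at the start of the episode above 0.03 m or angle between mug's own z axis and vertical above 0.3 rad).
It also fails if it takes over 131 s, if anything falls off the work surface, if the arm or the gripper's body presses on something with over 40 N, if the wrist force passes 120 N, or if a joint passes its speed limit or range.

## Working session

There is one attempt and no reset: what is moved stays moved. The work goes in short steps, Python scripts to look and compute and a tool call to move; the robot and the scene stay as the last step left them, time stands still between calls to the robot, and variables do not carry over. Pictures are saved under pics/ and viewed, at most 14 in all, crops included, and the job is handed in when it is done.

Besides the shell and the picture viewer there is one more tool, called after "Call:" by a JSON object that holds its "fn" and its "kwargs". play_rows: Moves the arm, as the interface text tells. Its arguments: {"type":"object","properties":{"targets":{"type":"array"}},"required":["targets"]}

```bash
mkdir -p pics; ls; python3 - <<'E'
from plant import sensors, read_camera
import cv2,numpy as np,pickle
s=sensors.observe();print(s['time_s'],s['eef_pos'],s['tool_rot'],s['grip_width'])
D={'s':s}
for n in ['scene','side','wrist']:
    c=read_camera(n);D[n]=c;cv2.imwrite(f'pics/{n}0.png',cv2.resize(c['img'][:,:,::-1],None,fx=1.42,fy=1.42,interpolation=cv2.INTER_CUBIC))
    print(n,{k:np.round(v,4).tolist() for k,v in c.items() if k!='img'})
pickle.dump(D,open('d0.pkl','wb'))
E
```

```text
pics
0.0 [ 6.74526073e-01 -4.93920978e-05  1.79166165e-01] [-2.22090555e+00 -2.22076830e+00  1.51339387e-03] 0.0938387246467086
scene {'mtx': [[445.6072, 0.0, 286.358], [0.0, 445.6072, 203.1424], [0.0, 0.0, 1.0]], 'R': [[-0.8676, 0.4969, -0.0188], [0.3377, 0.561, -0.7558], [-0.365, -0.6621, -0.6545]], 't': [0.4827, -0.1667, 1.4129]}
side {'mtx': [[409.1292, 0.0, 280.5611], [0.0, 409.1292, 216.0285], [0.0, 0.0, 1.0]], 'R': [[-0.997, -0.0772, 0.0103], [-0.0644, 0.7419, -0.6674], [0.0439, -0.6661, -0.7446]], 't': [0.5374, 0.0563, 0.877]}
wrist {'mtx': [[325.1923, 0.0, 277.9346], [0.0, 325.1923, 208.038], [0.0, 0.0, 1.0]], 'mount': [[-0.0, -0.9696, -0.2448, 0.0707], [1.0, -0.0002, 0.0007, 0.0008], [-0.0008, -0.2448, 0.9696, -0.2043], [0.0, 0.0, 0.0, 1.0]]}
```

View pics/scene0.png

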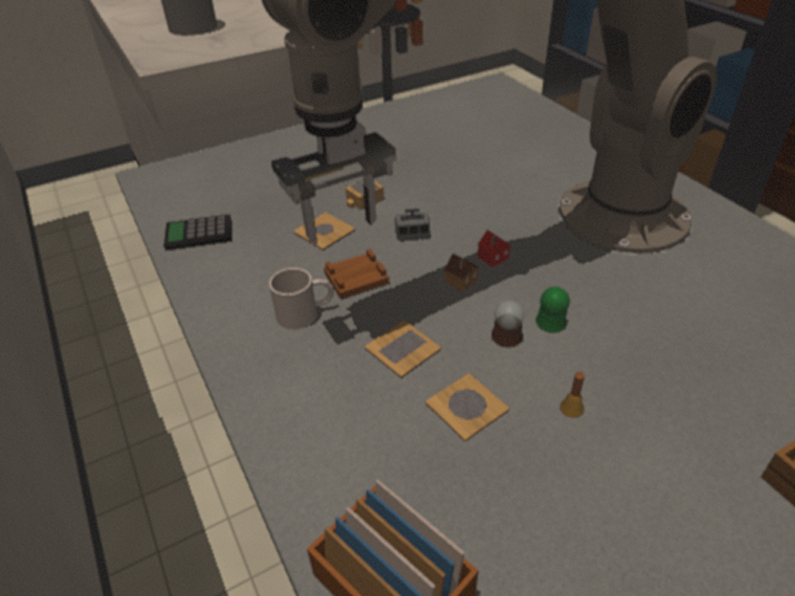

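View pics/side0.png

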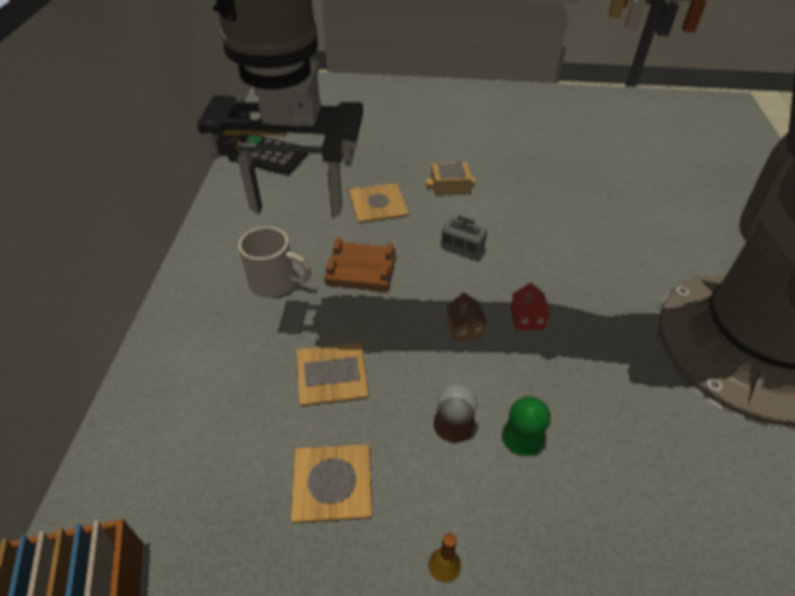

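View pics/wrist0.png

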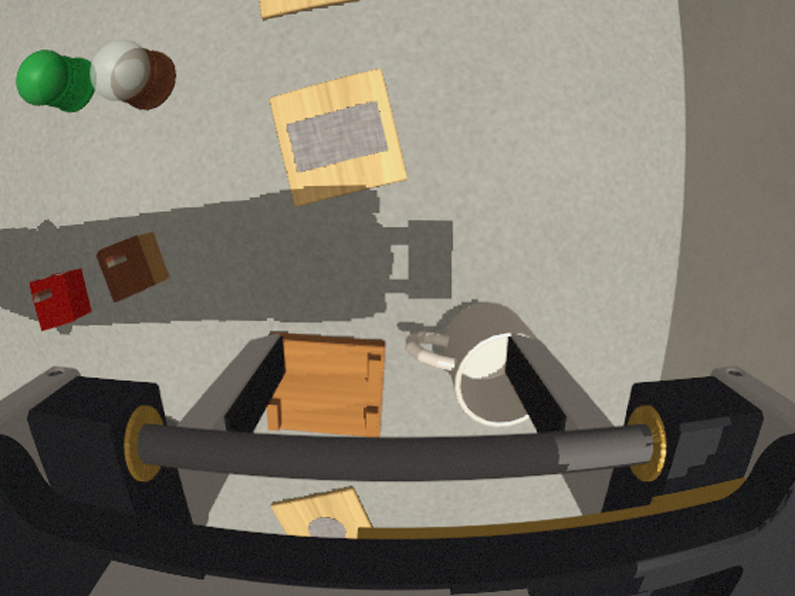

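The scene and side views show these candidates (side-view pixels):
- **Chalets:** the brown one at (466,318) fits. The red one at (530,308) is the look-alike.
- **Globes:** the clear one with the dark foot at (456,412) fits. The green one at (526,425) is the look-alike.
- **Others:** riser (452,178), cabin (464,238), base (361,265), bell (446,558).
- **Plaques:** small (379,201), oblong (331,373), big (331,481).

Next I'll localise them roughly.

```bash
cat > h.py <<'E'
import numpy as np,cv2,pickle
from scipy.spatial.transform import Rotation as Ro
def ray(c,uv,s=None):
    K=c['mtx'];p=np.array([(uv[0]-K[0,2])/K[0,0],(uv[1]-K[1,2])/K[1,1]])
    if 'mount' in c:
        th=np.linalg.norm(p);d=np.r_[p/max(th,1e-9)*np.sin(th),np.cos(th)]
        T=np.array(c['mount']);R=Ro.from_rotvec(s['tool_rot']).as_matrix()
        return R@T[:3,3]+s['eef_pos'],R@T[:3,:3]@d
    R=np.array(c['R']);return -R.T@c['t'],R.T@np.r_[p,1]
def at(c,uv,z,s=None):
    o,d=ray(c,uv,s);return (o+d*(z-o[2])/d[2])[:2]
def proj(c,X,s=None):
    X=np.atleast_2d(X).astype(float);K=c['mtx']
    if 'mount' in c:
        T=np.array(c['mount']);R=Ro.from_rotvec(s['tool_rot']).as_matrix()
        Xt=(X-s['eef_pos'])@R; Xc=(Xt-T[:3,3])@T[:3,:3]
        r=np.linalg.norm(Xc[:,:2],axis=1);th=np.arctan2(r,Xc[:,2]);p=Xc[:,:2]/r[:,None]*th[:,None]
    else:
        Xc=X@np.array(c['R']).T+c['t'];p=Xc[:,:2]/Xc[:,2:]
    return p*K[0,0]+K[:2,2]
E
python3 - <<'E'
from h import *
D=pickle.load(open('d0.pkl','rb'));s=D['s'];k=1.42
P={'riser':(452,172,.036),'base':(361,265,.02),'cabin':(463,230,.046),'chalet':(466,318,.03),'globeball':(458,405,.052),'bellhandle':(449,540,.08),'bellmouth':(446,567,.01),'psmall':(379,201,.008),'pobl':(331,373,.008),'pbig':(331,481,.008),'mugtop':(266,243,.085),'redch':(530,308,.03),'green':(529,416,.052)}
for n,(u,v,z) in P.items():print(n,at(D['side'],(u/k,v/k),z).round(3))
P={'globeball':(509,315,.052),'bell':(578,378,.08),'cabin':(412,222,.046),'psmall':(325,231,.008),'base':(356,272,.02),'pobl':(403,349,.008)}
for n,(u,v,z) in P.items():print('sc',n,at(D['scene'],(u/k,v/k),z).round(3))
for n,pts in {'obl':[(270,98),(381,69),(407,180),(296,207)]}.items():
  for p in pts: print('wr',n,at(D['wrist'],(p[0]/k,p[1]/k),.008,s).round(4))
E
```

```text
riser [ 0.464 -0.348]
base [ 0.608 -0.098]
cabin [ 0.444 -0.17 ]
chalet [0.437 0.012]
globeball [0.45  0.178]
bellhandle [0.46 0.36]
bellmouth [0.458 0.364]
psmall [ 0.597 -0.283]
pobl [0.626 0.112]
pbig [0.601 0.273]
mugtop [ 0.749 -0.066]
redch [ 0.341 -0.017]
green [0.361 0.187]
sc globeball [0.452 0.177]
sc bell [0.466 0.364]
sc cabin [ 0.451 -0.16 ]
sc psmall [ 0.602 -0.276]
sc base [ 0.612 -0.102]
sc pobl [0.63  0.116]
wr obl [0.5731 0.143 ]
wr obl [0.6645 0.1637]
wr obl [0.6854 0.0716]
wr obl [0.5944 0.0507]
```

Call:
{"fn": "play_rows", "kwargs": {"targets": [[[0, -1.4, -0.5, -0.7, 0], [0, -2.8, -1.0, -1.3, 0], [0, -4.2, -1.6, -1.3, 0], [0, -5.6, -2.1, -1.3, 0], [0, -7, -2.6, -1.3, 0], [0, -8.4, -3.1, -1.3, 0], [0, -9.8, -3.6, -1.3, 0], [0, -11.2, -4.2, -1.3, 0], [0, -12.5, -4.7, -1.3, 0], [0, -13.6, -5.0, -1.3, 0]]]}}

```text
time_s: 0.98
eef_pos: [0.5315, -0.3855, 0.2189]
tool_rot: [-2.221, -2.221, -0.0]
force: [1.0, 0.7, -0.7]
grip_width: 0.0944
grasp_force: 0.0
```

```bash
cat > snap.py <<'E'
import sys
from h import *
from plant import sensors, read_camera
s=sensors.observe();c=read_camera('wrist')
n=sys.argv[1];pickle.dump((s,c),open(n+'.pkl','wb'))
cv2.imwrite(f'pics/{n}.png',cv2.resize(c['img'][:,:,::-1],None,fx=1.42,fy=1.42,interpolation=cv2.INTER_CUBIC))
print(s['time_s'],s['eef_pos'].round(4),s['tool_rot'].round(3),np.abs(s['qd']).max().round(3))
E
python3 snap.py w1
```

```text
0.9833 [ 0.5315 -0.3855  0.2189] [-2.221 -2.221 -0.   ] 0.84
```

View pics/w1.png

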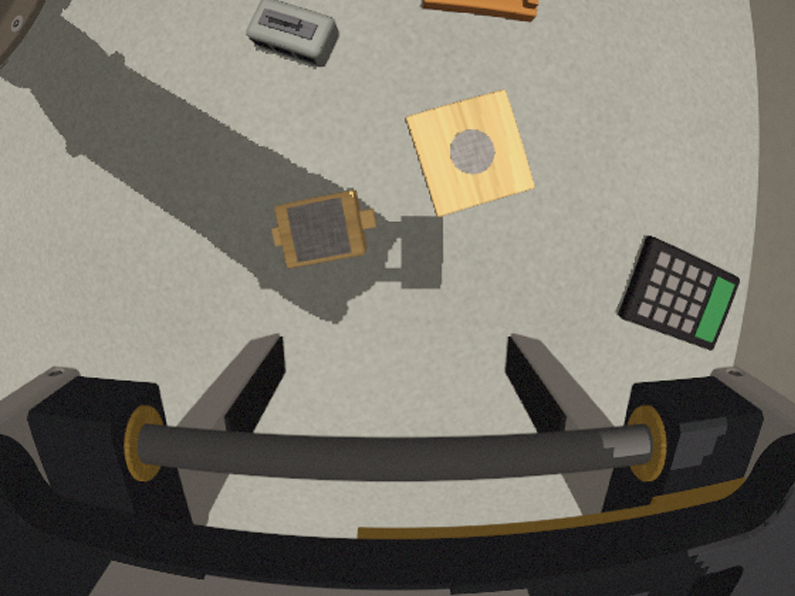

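The wrist view shows the riser with top corners near (275,207), (354,191), (366,250) and (290,267), and lugs at (277,237) and (370,217). The small-disc plaque is centred at (472,151) and the cabin is at (293,32).

```bash
python3 - <<'E'
from h import *
s,c=pickle.load(open('w1.pkl','rb'));k=1.42
def A(u,v,z):return at(c,(u/k,v/k),z,s)
for n,z,pts in [('riser',.036,[(275,207),(354,191),(366,250),(290,267)]),('lugs',.014,[(274,237),(375,218)]),('psm',.008,[(406,118),(505,90),(534,186),(439,216)]),('disc',.008,[(472,151)]),('cabin',.046,[(256,3),(332,22),(330,45),(250,30)])]:
    q=np.array([A(*p,z) for p in pts]);print(n,q.round(4).tolist(),'mean',q.mean(0).round(4),'d',np.linalg.norm(np.diff(q,axis=0),axis=1).round(4),'ang',np.degrees(np.arctan2(*(q[1]-q[0])[::-1])).round(1) if len(q)>1 else '')
g=c['img'][110:200,170:290,::-1];cv2.imwrite('pics/r1.png',cv2.resize(g,None,fx=5,fy=5,interpolation=cv2.INTER_CUBIC))
E
```

```text
riser [[0.4306, -0.3347], [0.4988, -0.3228], [0.5084, -0.3729], [0.4419, -0.3871]] mean [ 0.4699 -0.3544] d [0.0692 0.051  0.068 ] ang 9.9
lugs [[0.4228, -0.3632], [0.5153, -0.3474]] mean [ 0.469  -0.3553] d [0.0938] ang 9.7
psm [[0.5427, -0.2576], [0.6325, -0.2281], [0.6606, -0.3161], [0.5726, -0.3459]] mean [ 0.6021 -0.2869] d [0.0944 0.0924 0.093 ] ang 18.2
disc [[0.6019, -0.2864]] mean [ 0.6019 -0.2864] d [] ang 
cabin [[0.4147, -0.1535], [0.4811, -0.1779], [0.4798, -0.1988], [0.4106, -0.179]] mean [ 0.4465 -0.1773] d [0.0707 0.021  0.072 ] ang -20.2
```

View pics/r1.png

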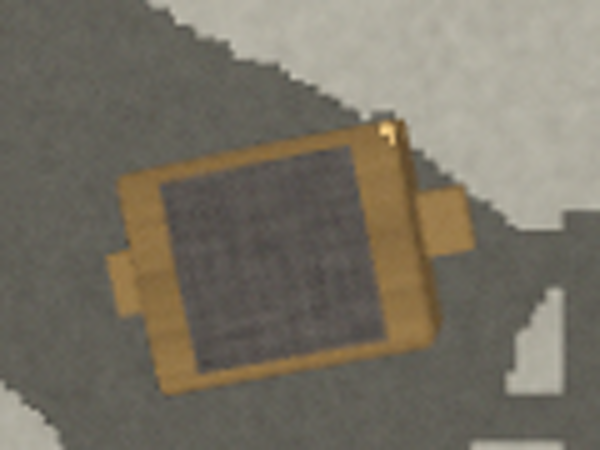

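```bash
python3 - <<'E'
from h import *
s,c=pickle.load(open('w1.pkl','rb'))
for n,z,pts in [('felt',.036,[(160,185),(352,148),(386,340),(196,373)]),('lugs',.014,[(115,285),(467,220)])]:
    q=np.array([at(c,(170+u/5,110+v/5),z,s) for u,v in pts]);e=q[1]-q[0]+(q[2]-q[3] if len(q)>2 else 0)
    print(n,q.mean(0).round(4),np.linalg.norm(np.diff(q,axis=0),axis=1).round(4),np.degrees(np.arctan2(e[1],e[0])).round(1))
E
```

```text
felt [ 0.4683 -0.3558] [0.0477 0.0471 0.0478] 9.4
lugs [ 0.4686 -0.3557] [0.0928] 9.5
```

```bash
cat > g.py <<'E'
# usage: g.py x y z [yaw_of_tool_y_deg]  -> shift in tool units & turn
import sys
from h import *
from plant import sensors
s=sensors.observe();R=Ro.from_rotvec(s['tool_rot']).as_matrix()
a=list(map(float,sys.argv[1:]))
print('t',round(s['time_s'],2),'pos',s['eef_pos'].round(4),'tool_y yaw',np.degrees(np.arctan2(R[1,1],R[0,1])).round(2),'tilt',np.degrees(np.arccos(-R[2,2])).round(2),'w',round(s['grip_width'],4),'gf',round(s['grasp_force'],1),'F',np.round(s['force'],1),'qd',np.abs(s['qd']).max().round(3),'q7',s['joint_positions'][6].round(2))
if len(a)>=3:print('shift',(R.T@(np.array(a[:3])-s['eef_pos'])/.03).round(2))
if len(a)>3:
    y=np.degrees(np.arctan2(R[1,1],R[0,1]));print('turn',round((y-a[3]+90)%180-90,1))
E
python3 g.py 0.4685 -0.356 0.12 -80.5
```

```text
t 1.03 pos [ 0.5269 -0.3946  0.219 ] tool_y yaw -0.48 tilt 0.24 w 0.0939 gf 0.0 F [-6.9 -5.6 -0.8] qd 0.146 q7 0.61
shift [ 1.28 -1.95  3.3 ]
turn 80.0
```

Call:
{"fn": "play_rows", "kwargs": {"targets": [[[0, 0.2, -0.3, 0.3, 7], [0, 0.4, -0.6, 0.6, 14], [0, 0.6, -0.9, 0.9, 21], [0, 0.8, -1.2, 1.2, 28], [0, 1.0, -1.5, 1.5, 35], [0, 1.2, -1.8, 1.8, 42], [0, 1.2, -1.9, 1.8, 49], [0, 1.2, -1.9, 1.8, 56], [0, 1.2, -1.9, 1.8, 63], [0, 1.2, -1.9, 1.8, 70]]]}}

```text
time_s: 1.87
eef_pos: [0.4758, -0.3477, 0.1647]
tool_rot: [-3.095, -0.536, 0.0]
force: [-0.4, 0.2, 0.4]
grip_width: 0.0938
grasp_force: 0.0
```

Call:
{"fn": "play_rows", "kwargs": {"targets": [[[0, 0, 0, 0, 5], [0, 0, 0, 0, 10], [0, 0, 0, 0, 10], [0, 0, 0, 0, 10], [0, 0, 0, 0, 10], [0, 0, 0, 0, 10], [0, 0, 0, 0, 10], [0, 0, 0, 0, 10], [0, 0, 0, 0, 10], [0, 0, 0, 0, 10]]]}}

```text
time_s: 2.7
eef_pos: [0.4759, -0.3479, 0.1649]
tool_rot: [-3.13, -0.274, 0.0]
force: [1.0, -0.4, -0.2]
grip_width: 0.0939
grasp_force: 0.0
```

```bash
python3 g.py 0.4685 -0.356 0.010 -80.5
```

```text
t 2.7 pos [ 0.4759 -0.3479  0.1649] tool_y yaw -79.99 tilt 0.0 w 0.0939 gf 0.0 F [ 1.  -0.4 -0.2] qd 0.003 q7 -0.71
shift [-0.29  0.22  5.16]
turn 0.5
```

Call:
{"fn": "play_rows", "kwargs": {"targets": [[[0, -0.1, 0.1, 1.0, 0.5], [0, -0.2, 0.2, 2.0, 0.5], [0, -0.29, 0.22, 3.0, 0.5], [0, -0.29, 0.22, 4.0, 0.5], [0, -0.29, 0.22, 4.7, 0.5], [0, -0.29, 0.22, 5.13, 0.5], [0, -0.29, 0.22, 5.13, 0.5], [1, -0.29, 0.22, 5.13, 0.5], [1, -0.29, 0.22, 5.13, 0.5], [1, -0.29, 0.22, 5.13, 0.5]]]}}

```text
time_s: 3.53
eef_pos: [0.4694, -0.3564, 0.0125]
tool_rot: [3.13, 0.26, 0.003]
force: [-0.2, 0.1, -0.8]
grip_width: 0.0776
grasp_force: 0.0
```

Call:
{"fn": "play_rows", "kwargs": {"targets": [[[1, 0, 0, 0, 0], [1, 0, 0, 0, 0], [1, 0, 0, 0, 0], [1, 0, 0, -0.5, 0], [1, 0, 0, -1.2, 0], [1, 0, 0, -2.0, 0], [1, 0, 0, -2.5, 0], [1, 0, 0, -3.0, 0], [1, 0, 0, -3.0, 0], [1, 0, 0, -3.0, 0]]]}}

```text
time_s: 4.37
eef_pos: [0.469, -0.356, 0.1016]
tool_rot: [3.13, 0.26, 0.002]
force: [0.9, 1.1, -0.6]
grip_width: 0.0105
grasp_force: 0.0
```

```bash
python3 g.py 0.49 -0.12 0.11 -94
```

```text
t 4.37 pos [ 0.469  -0.356   0.1016] tool_y yaw -80.49 tilt 0.09 w 0.0105 gf 0.0 F [ 0.9  1.1 -0.6] qd 0.024 q7 -0.66
shift [ 1.99 -7.64 -0.28]
turn 13.5
```

The fingers close at about 0.08 m/s, so the lift started too early and missed the riser. I'll reopen and check the riser's pose.

Call:
{"fn": "play_rows", "kwargs": {"targets": [[[0, -0.5, 0, -0.5, 0], [0, -1, 0, -1, 0], [0, -1, 0, -1, 0], [0, -1, 0, -1, 0], [0, -1, 0, -1, 0], [0, -1, 0, -1, 0], [0, -1, 0, -1, 0], [0, -1, 0, -1, 0], [0, -1, 0, -1, 0], [0, -1, 0, -1, 0]]]}}

```text
time_s: 5.2
eef_pos: [0.439, -0.3607, 0.1307]
tool_rot: [-3.131, -0.26, 0.001]
force: [-0.7, 0.3, -0.4]
grip_width: 0.074
grasp_force: 0.0
```

```bash
python3 snap.py w2
```

```text
5.2 [ 0.439  -0.3607  0.1307] [-3.131e+00 -2.600e-01  1.000e-03] 0.004
```

View pics/w2.png

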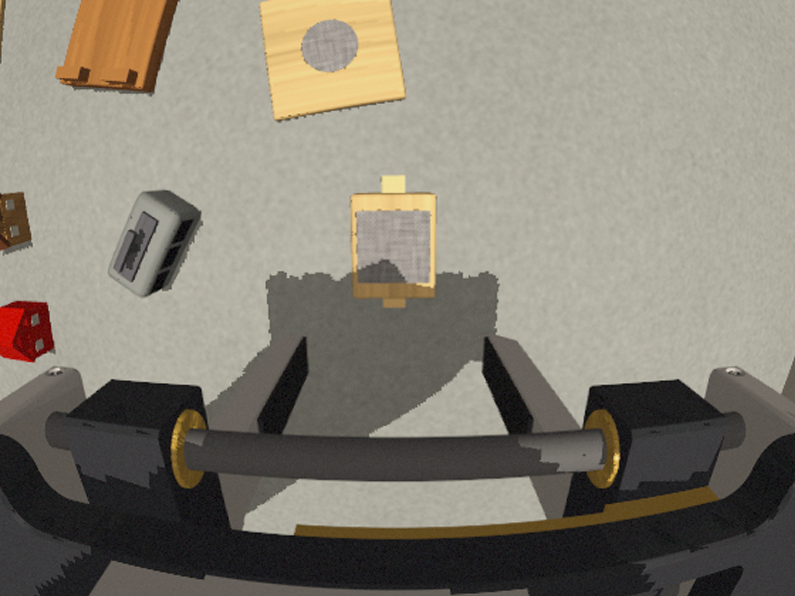

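The riser is still upright and square to the gripper, with felt corners at (357,211), (431,211), (432,283) and (356,283). The cabin roof spans from (150,192) to (135,290).

```bash
python3 - <<'E'
from h import *
s,c=pickle.load(open('w2.pkl','rb'));k=1.42
for n,z,pts in [('felt',.036,[(356,283),(357,211),(431,211),(432,283)]),('lugs',.014,[(394,307),(394,176)]),('disc',.008,[(330,46)]),('cab hanger',.066,[(122,258),(152,213)])]:
    q=np.array([at(c,(u/k,v/k),z,s) for u,v in pts]);e=(q[1]-q[0]) if len(q)>1 else q[0]
    print(n,q.mean(0).round(4),np.linalg.norm(np.diff(q,axis=0),axis=1).round(4),np.degrees(np.arctan2(e[1],e[0])).round(1))
E
python3 g.py 0.4685 -0.356 0.012 -80.5
```

```text
felt [ 0.4673 -0.3558] [0.0478 0.0478 0.0478] 7.9
lugs [ 0.4673 -0.3558] [0.0933] 9.5
disc [ 0.6007 -0.2874] [] -25.6
cab hanger [ 0.4545 -0.1874] [0.0394] -34.1
t 5.25 pos [ 0.4389 -0.3608  0.1308] tool_y yaw -80.5 tilt 0.02 w 0.0784 gf 0.0 F [-0.2  0.  -0.3] qd 0.005 q7 -0.65
shift [1.   0.01 3.96]
turn 0.0
```

Call:
{"fn": "play_rows", "kwargs": {"targets": [[[0, 0.5, 0, 0.5, 0], [0, 0.96, 0, 1.3, 0], [0, 0.96, 0, 2.3, 0], [0, 0.96, 0, 3.2, 0], [0, 0.96, 0, 3.8, 0], [0, 0.96, 0, 3.95, 0], [1, 0.96, 0, 3.97, 0], [1, 0.96, 0, 3.97, 0], [1, 0.96, 0, 3.97, 0], [1, 0.96, 0, 3.97, 0]]]}}

```text
time_s: 6.08
eef_pos: [0.4681, -0.3565, 0.0132]
tool_rot: [3.13, 0.26, 0.003]
force: [-0.4, -0.8, -0.6]
grip_width: 0.0706
grasp_force: 0.0
```

Call:
{"fn": "play_rows", "kwargs": {"targets": [[[1, 0, 0, 0, 0], [1, 0, 0, 0, 0], [1, 0, 0, 0, 0], [1, 0, 0, 0, 0], [1, 0, 0, 0, 0], [1, 0, 0, -0.5, 0], [1, 0, 0, -1.2, 0], [1, 0, 0, -2.0, 0], [1, 0, 0, -2.8, 0], [1, 0, 0, -3.2, 0]]]}}

```text
time_s: 6.92
eef_pos: [0.468, -0.3568, 0.1104]
tool_rot: [3.13, 0.259, 0.003]
force: [1.4, -0.3, 0.3]
grip_width: 0.0039
grasp_force: 0.0
```

```bash
python3 g.py 0.49 -0.12 0.11 -94
```

```text
t 6.92 pos [ 0.468  -0.3568  0.1104] tool_y yaw -80.52 tilt 0.14 w 0.0039 gf 0.0 F [ 1.4 -0.3  0.3] qd 0.238 q7 -0.66
shift [ 2.02 -7.66  0.01]
turn 13.5
```

```bash
python3 - <<'E'
from h import *
from plant import sensors, read_camera
a=read_camera('side')['img'];b=read_camera('wrist')['img']
cv2.imwrite('pics/m3.png',np.hstack([cv2.resize(a[80:220,220:400],(450,350)),cv2.resize(b[80:330,140:420],(350,313)).copy() if 0 else cv2.resize(b,(350,350))])[:,:,::-1])
E
```

```text
(no output)
```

View pics/m3.png

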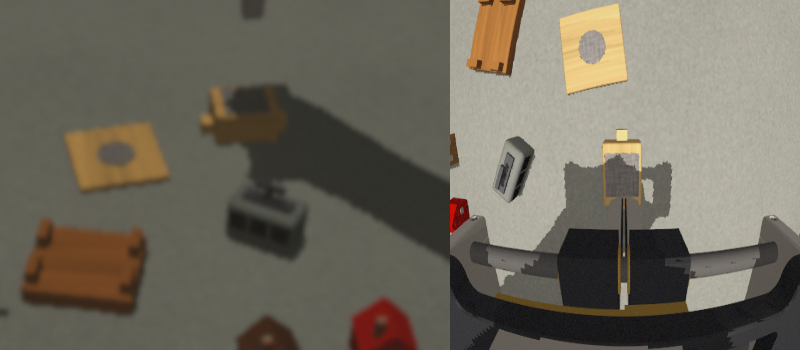

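Call:
{"fn": "play_rows", "kwargs": {"targets": [[[0, 0, 0, 0, 0], [0, 0, 0, 0, 0], [0, 0, 0, 0, 0], [0, 0, 0, 0, 0], [0, 0, 0, 0, 0], [0, 0, 0, 0, 0], [0, 0, 0, 0, 0], [0, 0, 0, 0, 0], [0, 0, 0, 0, 0], [0, 0, 0, 0, 0]]]}}

```text
time_s: 7.85
eef_pos: [0.4673, -0.356, 0.1079]
tool_rot: [-3.131, -0.26, 0.0]
force: [0.2, 0.1, -0.4]
grip_width: 0.0637
grasp_force: 0.0
```

Call:
{"fn": "play_rows", "kwargs": {"targets": [[[0, 0, 0, 0.6, 0], [0, 0, 0, 1.4, 0], [0, 0, 0, 2.2, 0], [0, 0, 0, 2.9, 0], [0, 0, 0, 3.3, 0], [0, 0, 0, 3.3, 0], [0, 0, 0, 3.3, 0], [0, 0, 0, 3.3, 0], [0, 0, 0, 3.3, 0], [0, 0, 0, 3.3, 0]]]}}

```text
time_s: 8.68
eef_pos: [0.468, -0.3564, 0.01]
tool_rot: [3.13, 0.26, 0.002]
force: [-0.0, -0.3, 0.9]
grip_width: 0.0939
grasp_force: 0.0
```

```bash
python3 g.py; python3 - <<'E'
from h import *
from plant import sensors, read_camera
a=read_camera('side')['img'];b=read_camera('wrist')['img']
cv2.imwrite('pics/m4.png',np.hstack([cv2.resize(a[80:200,240:390],(400,350)),cv2.resize(b[100:300,170:390],(385,350))])[:,:,::-1])
E
```

```text
t 8.68 pos [ 0.468  -0.3564  0.01  ] tool_y yaw -80.5 tilt 0.09 w 0.0939 gf 0.0 F [-0.  -0.3  0.9] qd 0.004 q7 -0.59
```

View pics/m4.png

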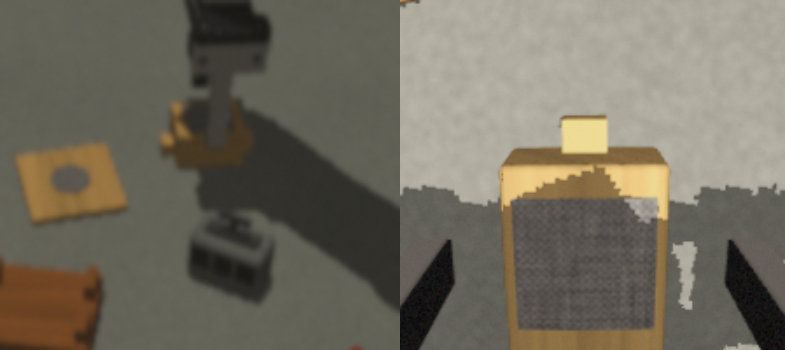

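Call:
{"fn": "play_rows", "kwargs": {"targets": [[[1, 0, 0, 0, 0], [1, 0, 0, 0, 0], [1, 0, 0, 0, 0], [1, 0, 0, 0, 0], [1, 0, 0, 0, 0], [1, 0, 0, 0, 0], [1, 0, 0, 0, 0], [1, 0, 0, 0, 0], [1, 0, 0, 0, 0], [1, 0, 0, 0, 0]]]}}

```text
time_s: 9.62
eef_pos: [0.4672, -0.356, 0.0088]
tool_rot: [-3.131, -0.26, 0.0]
force: [-0.9, -0.4, 0.9]
grip_width: 0.0545
grasp_force: 30.0
```

```bash
python3 g.py
```

```text
t 9.62 pos [ 0.4672 -0.356   0.0088] tool_y yaw -80.5 tilt 0.01 w 0.0545 gf 30.0 F [-0.9 -0.4  0.9] qd 0.002 q7 -0.59
```

Call:
{"fn": "play_rows", "kwargs": {"targets": [[[1, 0, 0, -0.5, 0], [1, 0, 0, -1.5, 0], [1, 0, 0, -2.5, 0], [1, 0.3, -1.0, -3.5, 2], [1, 0.6, -2.2, -3.5, 4], [1, 0.9, -3.4, -3.5, 6], [1, 1.2, -4.6, -3.5, 8], [1, 1.5, -5.7, -3.5, 10], [1, 1.8, -6.8, -3.5, 12], [1, 2.05, -7.63, -3.5, 13.5]]]}}

```text
time_s: 10.45
eef_pos: [0.49, -0.1173, 0.1139]
tool_rot: [-3.139, 0.11, 0.0]
force: [1.5, 0.0, -0.8]
grip_width: 0.0543
grasp_force: 30.0
```

```bash
python3 snap.py w5; python3 g.py
```

```text
10.45 [ 0.49   -0.1173  0.1139] [-3.139  0.11   0.   ] 0.951
t 10.5 pos [ 0.4909 -0.113   0.1137] tool_y yaw -93.9 tilt 0.12 w 0.0544 gf 30.0 F [ 1.8  6.  -0.4] qd 0.189 q7 -1.39
```

View pics/w5.png

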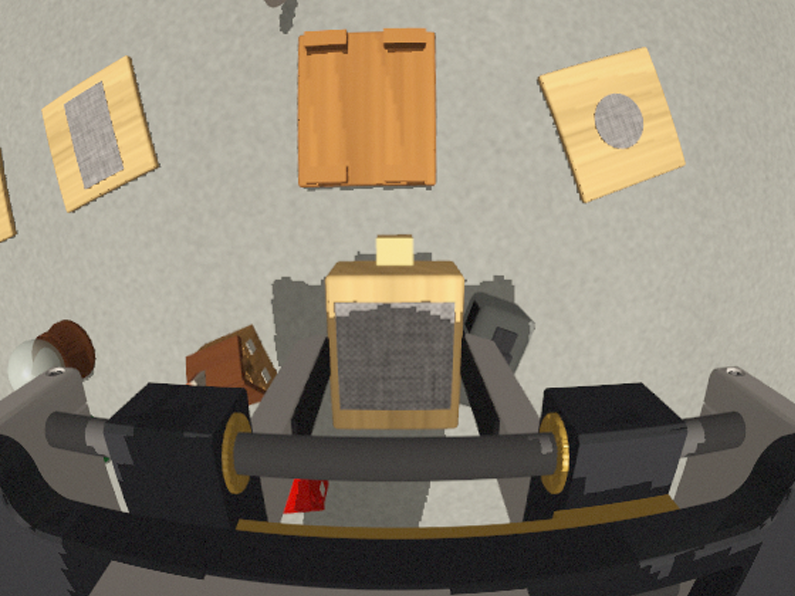

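Base slab corners are at about (299,34), (436,31), (436,188) and (299,188), with the wall pieces at the top and bottom edges. I'll enlarge it for a precise fit.

```bash
python3 - <<'E'
from h import *
s,c=pickle.load(open('w5.pkl','rb'))
g=c['img'][14:140,200:318,::-1];cv2.imwrite('pics/b5.png',cv2.resize(g,None,fx=4.7,fy=4.7,interpolation=cv2.INTER_CUBIC))
E
```

```text
(no output)
```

View pics/b5.png

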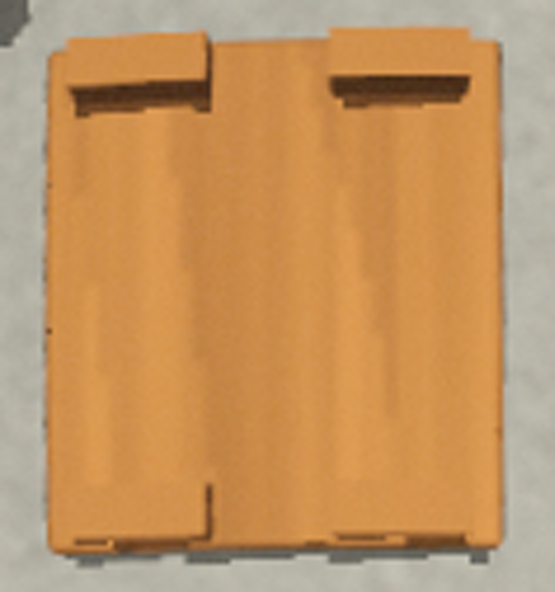

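```bash
python3 - <<'E'
from h import *
s,c=pickle.load(open('w5.pkl','rb'))
f=lambda u,v,z:at(c,(200+u/4.7,14+v/4.7),z,s)
for n,z,pts in [('slab',.02,[(50,552),(48,55),(500,40),(502,547)]),('wall outer',.034,[(66,38),(470,28)]),('notch top',.034,[(207,33),(329,29)]),('notch inner',.034,[(208,78),(331,75)]),('inner ends',.034,[(70,88),(470,75)])]:
    q=np.array([f(u,v,z) for u,v in pts]);e=q[1]-q[0]+(q[2]-q[3] if len(q)>2 else 0)
    print(n,q.round(4).tolist(),q.mean(0).round(4),np.linalg.norm(np.diff(q,axis=0),axis=1).round(4),np.degrees(np.arctan2(e[1],e[0])).round(1))
k=1.42
for n,z,pts in [('riser held felt',.1137-.0088+.036,[(332,410),(335,303),(455,303),(458,410)]),('small',.008,[(539,77),(646,47),(685,165),(584,203)]),('obl',.008,[(43,110),(128,57),(159,165),(69,212)]),('oblfelt',.008,[(65,101),(102,82),(124,170),(85,188)])]:
    q=np.array([at(c,(u/k,v/k),z,s) for u,v in pts]);e=q[1]-q[0]+q[2]-q[3];print(n,q.mean(0).round(4),np.linalg.norm(np.diff(q,axis=0),axis=1).round(4),np.degrees(np.arctan2(e[1],e[0])).round(1))
E
python3 g.py
```

```text
slab [[0.5636, -0.0603], [0.6652, -0.0666], [0.66, -0.1554], [0.5576, -0.1484]] [ 0.6116 -0.1077] [0.1017 0.089  0.1027] -3.7
wall outer [[0.6633, -0.0728], [0.6581, -0.1485]] [ 0.6607 -0.1107] [0.0758] -94.0
notch top [[0.6609, -0.0995], [0.6595, -0.1223]] [ 0.6602 -0.1109] [0.0228] -93.4
notch inner [[0.6516, -0.0992], [0.65, -0.122]] [ 0.6508 -0.1106] [0.0229] -93.9
inner ends [[0.6528, -0.0731], [0.6484, -0.1477]] [ 0.6506 -0.1104] [0.0747] -93.4
riser held felt [ 0.4898 -0.1175] [0.0484 0.048  0.0484] -4.0
small [ 0.6008 -0.2857] [0.0947 0.0943 0.0945] -72.0
obl [0.6268 0.1045] [0.0935 0.0922 0.0952] -76.8
oblfelt [0.628  0.1072] [0.0401 0.0755 0.0411] -80.8
t 10.5 pos [ 0.4909 -0.113   0.1137] tool_y yaw -93.9 tilt 0.12 w 0.0544 gf 30.0 F [ 1.8  6.  -0.4] qd 0.189 q7 -1.39
```

Call:
{"fn": "play_rows", "kwargs": {"targets": [[[1, 0.8, -0.2, 0, 0], [1, 1.6, -0.4, 0, 0], [1, 2.4, -0.6, 0, 0], [1, 3.2, -0.69, 0, 0], [1, 3.8, -0.69, 0, 0], [1, 4.02, -0.69, 0.5, 0], [1, 4.02, -0.69, 1.0, 0], [1, 4.02, -0.69, 1.4, 0], [1, 4.02, -0.69, 1.4, 0], [1, 4.02, -0.69, 1.4, 0]]]}}

```text
time_s: 11.33
eef_pos: [0.6112, -0.1081, 0.0715]
tool_rot: [3.14, -0.11, -0.002]
force: [-0.5, -0.4, -0.6]
grip_width: 0.0548
grasp_force: 30.0
```

```bash
python3 g.py 0.6117 -0.1078 0.028 -93.8
```

```text
t 11.33 pos [ 0.6112 -0.1081  0.0715] tool_y yaw -94.02 tilt 0.08 w 0.0548 gf 30.0 F [-0.5 -0.4 -0.6] qd 0.022 q7 -1.35
shift [ 0.02 -0.01  1.45]
turn -0.2
```

Call:
{"fn": "play_rows", "kwargs": {"targets": [[[1, 0.02, 0, 0.4, 0], [1, 0.02, 0, 0.8, 0], [1, 0.02, 0, 1.1, 0], [1, 0.02, 0, 1.3, 0], [1, 0.02, 0, 1.4, 0], [1, 0.02, 0, 1.45, 0], [1, 0.02, 0, 1.45, 0], [1, 0.02, 0, 1.45, 0], [1, 0.02, 0, 1.45, 0], [1, 0.02, 0, 1.45, 0]]]}}

```text
time_s: 12.17
eef_pos: [0.6124, -0.108, 0.0287]
tool_rot: [-3.139, 0.11, 0.0]
force: [-5.3, 0.9, 6.8]
grip_width: 0.0545
grasp_force: 30.0
```

```bash
python3 g.py 0.6117 -0.1078 0.028 -93.8
```

```text
t 12.17 pos [ 0.6124 -0.108   0.0287] tool_y yaw -94.01 tilt 0.02 w 0.0545 gf 30.0 F [-5.3  0.9  6.8] qd 0.001 q7 -1.33
shift [-0.02 -0.    0.02]
turn -0.2
```

Call:
{"fn": "play_rows", "kwargs": {"targets": [[[0, 0, 0, 0, 0], [0, 0, 0, 0, 0], [0, 0, 0, 0, 0], [0, 0, 0, 0, 0], [0, 0, 0, 0, 0], [0, 0, 0, 0, 0], [0, 0, 0, -0.5, 0], [0, 0, 0, -1.5, 0], [0, 0, 0, -2.5, 0], [0, 0, 0, -3.5, 0]]]}}

```text
time_s: 13.0
eef_pos: [0.6122, -0.1081, 0.1344]
tool_rot: [3.139, -0.11, -0.001]
force: [1.1, -0.5, -0.4]
grip_width: 0.0938
grasp_force: 0.0
```

Call:
{"fn": "play_rows", "kwargs": {"targets": [[[0, -0.8, 0, -0.8, -7], [0, -1.6, 0, -1.2, -14], [0, -2.4, 0, -1.2, -21], [0, -3.2, 0, -1.2, -28], [0, -3.8, 0, -1.2, -35], [0, -4.4, 0, -1.2, -42], [0, -4.9, 0, -1.2, -49], [0, -4.9, 0, -1.2, -56], [0, -4.9, 0, -1.2, -63], [0, -4.9, 0, -1.2, -70]]]}}

```text
time_s: 13.83
eef_pos: [0.4658, -0.0977, 0.1697]
tool_rot: [2.63, 1.719, 0.001]
force: [-0.4, -0.6, -0.2]
grip_width: 0.0939
grasp_force: 0.0
```

```bash
python3 snap.py w6;python3 g.py
```

```text
13.8333 [ 0.4658 -0.0977  0.1697] [2.630e+00 1.719e+00 1.000e-03] 1.441
t 13.88 pos [ 0.4658 -0.0977  0.1696] tool_y yaw -23.07 tilt 0.03 w 0.0944 gf 0.0 F [-0.   1.1  0.9] qd 0.292 q7 -0.29
```

View pics/w6.png

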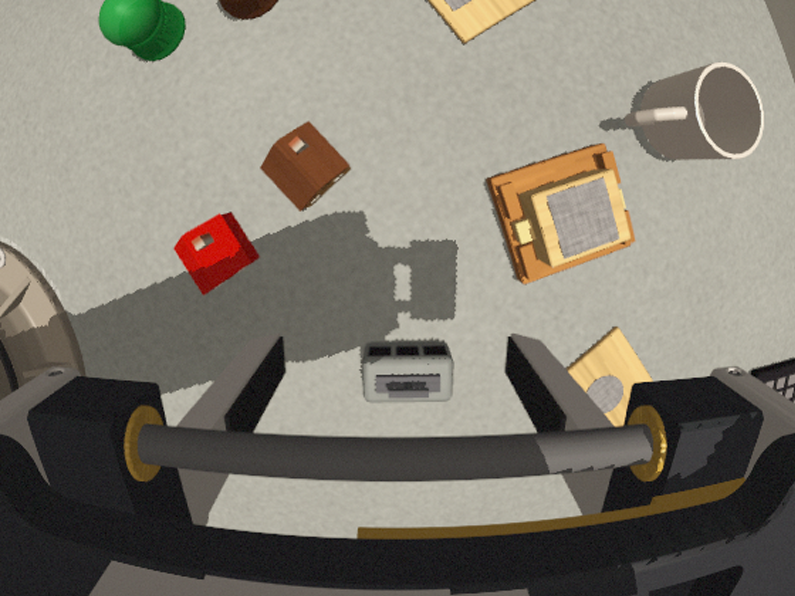

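The riser is seated in the base, with a lug in its notch at (523,232). The brown chalet at (305,166) is the loose model; the red one at (216,250) is the look-alike. I'll confirm that in a crop.

```bash
python3 - <<'E'
from h import *
s,c=pickle.load(open('w6.pkl','rb'))
g=c['img'][78:158,172:262,::-1];cv2.imwrite('pics/c6.png',cv2.resize(g,None,fx=7,fy=7,interpolation=cv2.INTER_CUBIC))
E
```

```text
(no output)
```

View pics/c6.png

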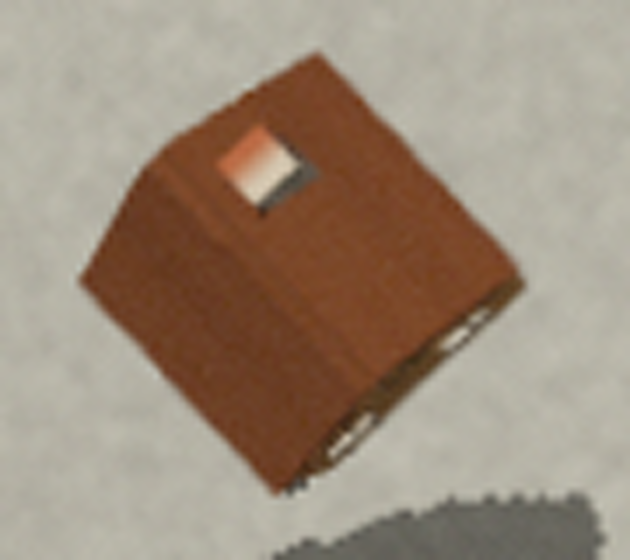

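The crop shows the brown chalet with eave corners at (82,280), (280,492), (522,285) and (318,55), and the ridge from (153,165) to (365,385).

```bash
python3 - <<'E'
from h import *
s,c=pickle.load(open('w6.pkl','rb'));k=1.42
f=lambda u,v,z:at(c,(172+u/7,78+v/7),z,s)
q=np.array([f(u,v,.034) for u,v in [(82,280),(280,492),(522,285),(318,55)]]);e=q[1]-q[0]+q[2]-q[3]
print('eaves',q.round(4).tolist(),q.mean(0).round(4),np.linalg.norm(np.diff(q,axis=0),axis=1).round(4),np.degrees(np.arctan2(e[1],e[0])).round(1))
r=np.array([f(153,165,.058),f(365,385,.058)]);e=r[1]-r[0];print('ridge',r.mean(0).round(4),np.linalg.norm(e).round(4),np.degrees(np.arctan2(e[1],e[0])).round(1))
h=lambda u,v,z:at(c,(u/k,v/k),z,s)
for n,z,pts in [('cab',.046,[(366,401),(363,350),(452,350),(452,401)]),('felt',.056,[(558,257),(545,193),(606,178),(623,240)])]:
    q=np.array([h(u,v,z) for u,v in pts]);e=q[2]-q[1]+q[3]-q[0];print(n,q.mean(0).round(4),np.linalg.norm(np.diff(q,axis=0),axis=1).round(4),np.degrees(np.arctan2(e[1],e[0])).round(1))
q=np.array([h(386,384,.066),h(428,384,.066)]);print(q.round(4))
E
python3 g.py
```

```text
eaves [[0.4089, 0.0189], [0.4233, -0.024], [0.4695, -0.0111], [0.4559, 0.0339]] [0.4394 0.0044] [0.0452 0.0479 0.047 ] -72.3
ridge [0.4384 0.0047] 0.0441 -70.7
cab [ 0.4459 -0.1723] [0.0436 0.0678 0.0438] -23.9
felt [ 0.6131 -0.108 ] [0.0476 0.0502 0.0488] -8.2
[[ 0.4315 -0.1629]
 [ 0.4597 -0.1753]]
t 13.88 pos [ 0.4658 -0.0977  0.1696] tool_y yaw -23.07 tilt 0.03 w 0.0944 gf 0.0 F [-0.   1.1  0.9] qd 0.292 q7 -0.29
```

Call:
{"fn": "play_rows", "kwargs": {"targets": [[[0, 0.5, -0.4, 0, 7], [0, 1.0, -0.8, 0, 14], [0, 1.5, -1.2, 0, 21], [0, 2.0, -1.6, 0, 28], [0, 2.5, -2.0, 0, 35], [0, 2.74, -2.21, 0.5, 42], [0, 2.74, -2.21, 1.0, 47.5], [0, 2.74, -2.21, 1.5, 47.5], [0, 2.74, -2.21, 1.5, 47.5], [0, 2.74, -2.21, 1.5, 47.5]]]}}

```text
time_s: 14.72
eef_pos: [0.4384, 0.0042, 0.1243]
tool_rot: [3.101, 0.503, -0.002]
force: [0.8, -0.8, 0.9]
grip_width: 0.0944
grasp_force: 0.0
```

```bash
python3 g.py 0.439 0.0045 0.010 -71.5
```

```text
t 14.72 pos [0.4384 0.0042 0.1243] tool_y yaw -71.58 tilt 0.08 w 0.0944 gf 0.0 F [ 0.8 -0.8  0.9] qd 0.019 q7 -1.37
shift [ 0.03 -0.    3.81]
turn -0.1
```

Good. Now I'll descend, then close.

Call:
{"fn": "play_rows", "kwargs": {"targets": [[[0, 0.03, 0, 1.0, 0], [0, 0.03, 0, 2.0, 0], [0, 0.03, 0, 3.0, 0], [0, 0.03, 0, 3.6, 0], [0, 0.03, 0, 3.8, 0], [0, 0.03, 0, 3.8, 0], [1, 0.03, 0, 3.8, 0], [1, 0.03, 0, 3.8, 0], [1, 0.03, 0, 3.8, 0], [1, 0.03, 0, 3.8, 0]]]}}

```text
time_s: 15.55
eef_pos: [0.4404, 0.0048, 0.0114]
tool_rot: [-3.101, -0.505, -0.003]
force: [0.4, -0.6, -0.5]
grip_width: 0.0706
grasp_force: 0.0
```

Call:
{"fn": "play_rows", "kwargs": {"targets": [[[1, 0, 0, 0, 0], [1, 0, 0, 0, 0], [1, 0, 0, 0, 0], [1, 0, 0, 0, 0], [1, 0, 0, 0, 0], [1, 0, 0, 0, 0], [1, 0, 0, 0, 0], [1, 0, 0, 0, 0], [1, 0, 0, 0, 0], [1, 0, 0, 0, 0]]]}}

```text
time_s: 16.38
eef_pos: [0.4397, 0.0047, 0.0105]
tool_rot: [-3.101, -0.505, 0.0]
force: [-1.2, 0.1, 5.9]
grip_width: 0.0458
grasp_force: 30.0
```

```bash
python3 g.py 0.613 -0.108 0.13 -93.8
```

```text
t 16.38 pos [0.4397 0.0047 0.0105] tool_y yaw -71.5 tilt 0.01 w 0.0458 gf 30.0 F [-1.2  0.1  5.9] qd 0.002 q7 -1.29
shift [ 4.29  5.4  -3.98]
turn 22.3
```

Call:
{"fn": "play_rows", "kwargs": {"targets": [[[1, 0, 0, -1.0, 0], [1, 0, 0, -2.2, 0], [1, 0.2, 0.3, -3.4, 2], [1, 0.8, 1.0, -4.0, 6], [1, 1.5, 1.9, -4.0, 10], [1, 2.2, 2.8, -4.0, 14], [1, 2.9, 3.7, -4.0, 18], [1, 3.6, 4.5, -4.0, 22.3], [1, 4.1, 5.1, -4.0, 22.3], [1, 4.29, 5.4, -4.0, 22.3]]]}}

```text
time_s: 17.22
eef_pos: [0.6149, -0.1098, 0.1297]
tool_rot: [3.139, -0.106, -0.0]
force: [-1.4, 0.6, -1.6]
grip_width: 0.0457
grasp_force: 30.0
```

Call:
{"fn": "play_rows", "kwargs": {"targets": [[[1, 0, 0, 0, 0], [1, 0, 0, 0.3, 0], [1, 0, 0, 0.8, 0], [1, 0, 0, 1.2, 0], [1, 0, 0, 1.4, 0], [1, 0, 0, 1.5, 0], [1, 0, 0, 1.5, 0], [1, 0, 0, 1.5, 0], [1, 0, 0, 1.5, 0], [1, 0, 0, 1.5, 0]]]}}

```text
time_s: 18.05
eef_pos: [0.6134, -0.1082, 0.086]
tool_rot: [-3.14, 0.104, -0.001]
force: [0.4, -0.7, 0.0]
grip_width: 0.0457
grasp_force: 30.0
```

```bash
python3 g.py 0.613 -0.108 0.0665 -93.8;python3 snap.py w7
```

```text
t 18.05 pos [ 0.6134 -0.1082  0.086 ] tool_y yaw -93.8 tilt 0.05 w 0.0457 gf 30.0 F [ 0.4 -0.7  0. ] qd 0.002 q7 -1.39
shift [-0.02 -0.    0.65]
turn -0.0
18.05 [ 0.6134 -0.1082  0.086 ] [-3.14e+00  1.04e-01 -1.00e-03] 0.002
```

View pics/w7.png

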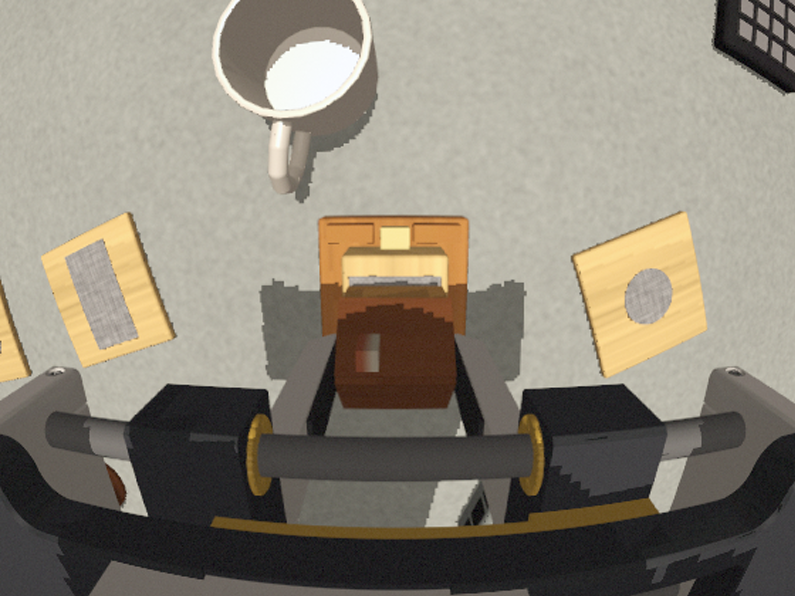

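The chalet hangs square over the seated riser, with its roof spanning rows 303–408 and the lug showing in the notch at (394,237). I'll check the grasp offset numerically.

```bash
python3 - <<'E'
from h import *
s,c=pickle.load(open('w7.pkl','rb'));k=1.42
R=Ro.from_rotvec(s['tool_rot']).as_matrix()
b=s['eef_pos'][2]-.0105
def P(x,y,z):
    p=s['eef_pos']+R@np.array([x,y,0]);p[2]=b+z;return proj(c,p,s)[0]*k
for n,a in dict(nearL=(-.023,-.023,.034),nearR=(-.023,.023,.034),farL=(.023,-.023,.034),farR=(.023,.023,.034),ridL=(0,-.023,.058),ridR=(0,.023,.058)).items():print(n,P(*a).round(0))
X=np.array([[.0,0,0]])
for dx,dy in [(-.024,-.024),(.024,-.024),(.024,.024),(-.024,.024)]:
    yaw=np.radians(-3.8);print(proj(c,[.6123+dx*np.cos(yaw)-dy*np.sin(yaw),-.1079+dx*np.sin(yaw)+dy*np.cos(yaw),.056],s)[0].round(1)*k)
E
```

```text
nearL [342. 404.]
nearR [447. 404.]
farL [338. 303.]
farR [451. 303.]
ridL [333. 379.]
ridR [456. 379.]
[437.928 362.384]
[440.342 276.616]
[348.042 276.616]
[350.456 362.384]
```

Call:
{"fn": "play_rows", "kwargs": {"targets": [[[1, -0.02, 0, 0.2, 0], [1, -0.02, 0, 0.4, 0], [1, -0.02, 0, 0.55, 0], [1, -0.02, 0, 0.64, 0], [1, -0.02, 0, 0.66, 0], [1, -0.02, 0, 0.66, 0], [1, -0.02, 0, 0.66, 0], [1, -0.02, 0, 0.66, 0], [1, -0.02, 0, 0.66, 0], [1, -0.02, 0, 0.66, 0]]]}}

```text
time_s: 18.93
eef_pos: [0.6124, -0.1081, 0.0661]
tool_rot: [-3.139, 0.104, 0.0]
force: [-6.2, 2.4, 15.8]
grip_width: 0.0457
grasp_force: 30.0
```

Call:
{"fn": "play_rows", "kwargs": {"targets": [[[0, 0, 0, 0, 0], [0, 0, 0, 0, 0], [0, 0, 0, 0, 0], [0, 0, 0, 0, 0], [0, 0, 0, 0, 0], [0, 0, 0, 0, 0], [0, 0, 0, -0.5, 0], [0, 0, 0, -1.5, 0], [0, 0, 0, -2.5, 0], [0, 0, 0, -3.2, 0]]]}}

```text
time_s: 19.77
eef_pos: [0.6129, -0.1084, 0.1639]
tool_rot: [3.14, -0.105, 0.002]
force: [0.4, -0.5, -0.3]
grip_width: 0.0939
grasp_force: 0.0
```

```bash
python3 g.py 0.446 -0.173 0.15 -113
```

```text
t 19.77 pos [ 0.6129 -0.1084  0.1639] tool_y yaw -93.82 tilt 0.08 w 0.0939 gf 0.0 F [ 0.4 -0.5 -0.3] qd 0.452 q7 -1.42
shift [-5.41  2.52  0.46]
turn 19.2
```

Call:
{"fn": "play_rows", "kwargs": {"targets": [[[0, -0.6, 0.3, -0.3, 3], [0, -1.4, 0.6, -0.3, 6], [0, -2.2, 1.0, -0.3, 9], [0, -3.0, 1.4, -0.2, 12], [0, -3.8, 1.8, 0, 15], [0, -4.6, 2.2, 0.2, 18], [0, -5.2, 2.4, 0.4, 20], [0, -5.41, 2.52, 0.46, 20], [0, -5.41, 2.52, 0.46, 20], [0, -5.41, 2.52, 0.46, 20]]]}}

```text
time_s: 20.6
eef_pos: [0.4465, -0.1726, 0.1482]
tool_rot: [-3.074, 0.646, -0.001]
force: [1.1, 0.3, 0.2]
grip_width: 0.0941
grasp_force: 0.0
```

```bash
python3 g.py 0.446 -0.172 0.012 -114; python3 snap.py w8; python3 - <<'E'
from h import *
s,c=pickle.load(open('w8.pkl','rb'))
print(c['img'].shape);cv2.imwrite('pics/cab8.png',cv2.resize(c['img'][170:310,205:355,::-1],None,fx=4,fy=4,interpolation=cv2.INTER_CUBIC))
E
```

```text
t 20.6 pos [ 0.4465 -0.1726  0.1482] tool_y yaw -113.73 tilt 0.05 w 0.0941 gf 0.0 F [1.1 0.3 0.2] qd 0.018 q7 -1.66
shift [-0.03 -0.01  4.54]
turn 0.3
20.6 [ 0.4465 -0.1726  0.1482] [-3.074e+00  6.460e-01 -1.000e-03] 0.018
(420, 560, 3)
```

View pics/cab8.png

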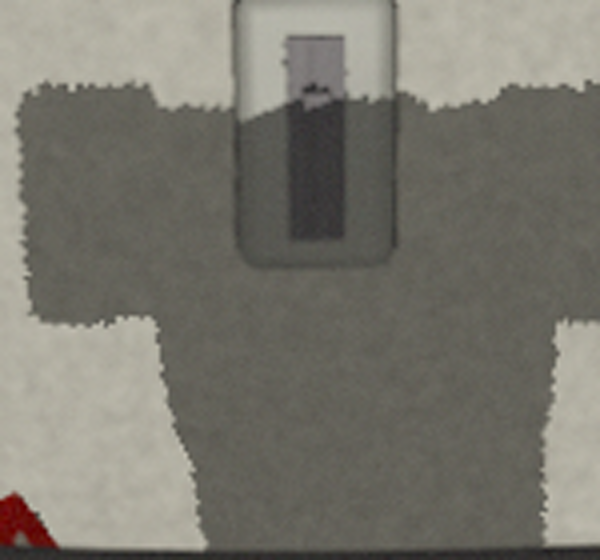

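The cabin is lined up with the tool's x. Its roof edges are at columns 237 and 395 and its near end is at row 267; the far end is out of the crop.

```bash
python3 - <<'E'
from h import *
s,c=pickle.load(open('w8.pkl','rb'))
R=Ro.from_rotvec(s['tool_rot']).as_matrix()
f=lambda u,v,z:(R.T@(np.r_[at(c,(205+u/4,170+v/4),z,s),z]-s['eef_pos']))[:2].round(4)
print('near end',f(316,267,.046),'L',f(237,130,.046),f(240,240,.046),'R',f(395,130,.046),f(395,240,.046),'plate',f(317,240,.047),f(317,37,.05))
E
```

```text
near end [-0.035   0.0057] L [-0.     -0.0136] [-0.028  -0.0131] R [0.     0.0247] [-0.028   0.0253] plate [-0.0276  0.0059] [0.0234 0.0056]
```

Call:
{"fn": "play_rows", "kwargs": {"targets": [[[0, 0.02, 0.19, 1.0, 0], [0, 0.02, 0.19, 2.2, 0], [0, 0.02, 0.19, 3.4, 0], [0, 0.02, 0.19, 4.2, 0], [0, 0.02, 0.19, 4.52, 0], [0, 0.02, 0.19, 4.52, 0], [1, 0.02, 0.19, 4.52, 0], [1, 0.02, 0.19, 4.52, 0], [1, 0.02, 0.19, 4.52, 0], [1, 0.02, 0.19, 4.52, 0]]]}}

```text
time_s: 21.48
eef_pos: [0.4448, -0.1783, 0.0134]
tool_rot: [-3.074, 0.647, -0.004]
force: [-0.6, -0.1, 1.3]
grip_width: 0.0702
grasp_force: 0.0
```

Call:
{"fn": "play_rows", "kwargs": {"targets": [[[1, 0, 0, 0, 0], [1, 0, 0, 0, 0], [1, 0, 0, 0, 0], [1, 0, 0, 0, 0], [1, 0, 0, 0, 0], [1, 0, 0, 0, 0], [1, 0, 0, 0, 0], [1, 0, 0, 0, 0], [1, 0, 0, 0, 0], [1, 0, 0, 0, 0]]]}}

```text
time_s: 22.32
eef_pos: [0.4438, -0.1782, 0.0122]
tool_rot: [-3.074, 0.648, 0.0]
force: [-1.1, 0.8, 4.7]
grip_width: 0.0394
grasp_force: 30.0
```

```bash
python3 g.py 0.46 0.08 0.16 -77; python3 - <<'E'
from h import *
D=pickle.load(open('d0.pkl','rb'));s=D['s'];k=1.42
q=np.array([at(D['wrist'],(u/k,v/k),.008,s) for u,v in [(287,126),(378,102),(388,151),(298,172)]]);e=q[1]-q[0]+q[2]-q[3]
print(q.mean(0).round(4),np.linalg.norm(np.diff(q,axis=0),axis=1).round(4),np.degrees(np.arctan2(e[1],e[0])).round(1))
E
```

```text
t 22.32 pos [ 0.4438 -0.1782  0.0122] tool_y yaw -113.8 tilt 0.01 w 0.0394 gf 30.0 F [-1.1  0.8  4.7] qd 0.001 q7 -1.48
shift [-2.98 -8.09 -4.92]
turn -36.8
[0.6291 0.1072] [0.0764 0.0413 0.0751] 12.6
```

Call:
{"fn": "play_rows", "kwargs": {"targets": [[[1, 0, 0, -1.1, 0], [1, 0, 0, -2.3, 0], [1, 0.1, -0.6, -3.4, -4], [1, 0.3, -1.8, -4.3, -9], [1, 0.5, -3.1, -4.6, -14], [1, 0.7, -4.4, -4.6, -19], [1, 0.9, -5.7, -4.6, -24], [1, 1.1, -7.0, -4.6, -29], [1, 1.3, -8.2, -4.6, -33], [1, 1.5, -9.4, -4.6, -36.5]]]}}

```text
time_s: 23.15
eef_pos: [0.5993, 0.0636, 0.1498]
tool_rot: [-3.121, -0.354, 0.001]
force: [1.1, -1.1, -0.7]
grip_width: 0.0397
grasp_force: 30.0
```

Call:
{"fn": "play_rows", "kwargs": {"targets": [[[1, 0, 0, 0, 0], [1, 0, 0, 0, 0], [1, 0, 0, 0, 0], [1, 0, 0, 0, 0], [1, 0, 0, 0, 0], [1, 0, 0, 0, 0], [1, 0, 0, 0, 0], [1, 0, 0, 0, 0], [1, 0, 0, 0, 0], [1, 0, 0, 0, 0]]]}}

```text
time_s: 23.98
eef_pos: [0.5987, 0.0616, 0.1502]
tool_rot: [-3.122, -0.347, -0.0]
force: [0.8, 0.3, -0.8]
grip_width: 0.0396
grasp_force: 30.0
```

```bash
python3 g.py 0.629 0.1072 0.021 -77.3; python3 snap.py w9
```

```text
t 23.98 pos [0.5987 0.0616 0.1502] tool_y yaw -77.31 tilt 0.01 w 0.0396 gf 30.0 F [ 0.8  0.3 -0.8] qd 0.002 q7 -1.45
shift [ 1.32 -1.26  4.31]
turn -0.0
23.9833 [0.5987 0.0616 0.1502] [-3.122 -0.347 -0.   ] 0.002
```

View pics/w9.png

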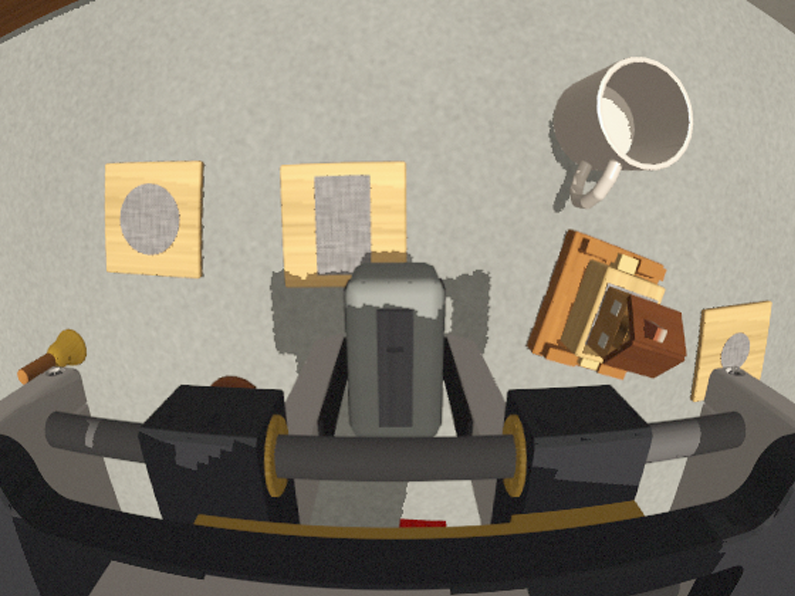

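The cabin is held straight, and the oblong felt is at (314–372, 176–272). The big disc is at (150,219), and the chalet is standing on the riser at right.

```bash
python3 - <<'E'
from h import *
s,c=pickle.load(open('w9.pkl','rb'));k=1.42
h=lambda u,v,z:at(c,(u/k,v/k),z,s)
R=Ro.from_rotvec(s['tool_rot']).as_matrix()
for p in [(281,165),(404,162),(203,161),(105,162),(108,273),(202,277)]:print(h(*p,.008).round(4))
print('felt far',((h(314,177,.008)+h(371,175,.008))/2).round(4),'felt near left',h(316,272,.008).round(4))
print('disc',h(150,219,.008).round(4))
# pred pts of oblong centre & felt corners
for yaw,cx,cy in [(np.radians(12.7),.629,.1072)]:
  for dx,dy in [(.038,.021),(.038,-.021),(-.038,.021),(.048,.048),(.048,-.048)]:print(dx,dy,(proj(c,[cx+dx*np.cos(yaw)-dy*np.sin(yaw),cy+dx*np.sin(yaw)+dy*np.cos(yaw),.008],s)[0]*k).round(0))
b=s['eef_pos'][2]-.0122
for x,z in [(-.036,.046),(.036,.046),(.036,0)]:
  p=s['eef_pos']+R@np.array([x,0,0]);p[2]=b+z;print('cab end',x,z,(proj(c,p,s)[0]*k).round(0))
E
```

```text
[0.6639 0.1639]
[0.6845 0.0735]
[0.6566 0.2284]
[0.6437 0.3243]
[0.548  0.3084]
[0.5642 0.2142]
felt far [0.6646 0.1161] felt near left [0.5884 0.1212]
disc [0.6027 0.2693]
0.038 0.021 [316. 175.]
0.038 -0.021 [371. 174.]
-0.038 0.021 [318. 274.]
0.048 0.048 [281. 163.]
0.048 -0.048 [408. 160.]
cab end -0.036 0.046 [394. 442.]
cab end 0.036 0.046 [394. 277.]
cab end 0.036 0 [394. 257.]
```

Call:
{"fn": "play_rows", "kwargs": {"targets": [[[1, 0.5, -0.5, 0.2, 0], [1, 1.0, -1.0, 0.8, 0], [1, 1.29, -1.28, 1.7, 0], [1, 1.29, -1.28, 2.7, 0], [1, 1.29, -1.28, 3.5, 0], [1, 1.29, -1.28, 3.9, 0], [1, 1.29, -1.28, 4.2, 0], [1, 1.29, -1.28, 4.33, 0], [1, 1.29, -1.28, 4.33, 0], [1, 1.29, -1.28, 4.33, 0]]]}}

```text
time_s: 24.87
eef_pos: [0.6289, 0.1076, 0.0214]
tool_rot: [-3.122, -0.347, -0.003]
force: [0.1, -0.1, -1.6]
grip_width: 0.0395
grasp_force: 30.0
```

Call:
{"fn": "play_rows", "kwargs": {"targets": [[[1, 0, 0, 0, 0], [0, 0, 0, 0, 0], [0, 0, 0, 0, 0], [0, 0, 0, 0, 0], [0, 0, 0, 0, 0], [0, 0, 0, 0, 0], [0, 0, 0, -0.5, 0], [0, 0, 0, -1.5, 0], [0, 0, 0, -2.7, 0], [0, 0, 0, -3.8, 0]]]}}

```text
time_s: 25.7
eef_pos: [0.6277, 0.1073, 0.1356]
tool_rot: [3.122, 0.347, -0.001]
force: [1.0, 0.1, 0.2]
grip_width: 0.0927
grasp_force: 0.0
```

```bash
python3 g.py 0.451 0.178 0.16 -77.3
```

```text
t 25.7 pos [0.6277 0.1073 0.1356] tool_y yaw -77.32 tilt 0.05 w 0.0927 gf 0.0 F [1.  0.1 0.2] qd 0.731 q7 -1.51
shift [-5.23 -3.59 -0.81]
turn -0.0
```

Call:
{"fn": "play_rows", "kwargs": {"targets": [[[0, -0.6, -0.4, -0.8, 0], [0, -1.4, -0.9, -1.0, 0], [0, -2.3, -1.5, -1.0, 0], [0, -3.2, -2.1, -1.0, 0], [0, -4.1, -2.8, -1.0, 0], [0, -4.8, -3.3, -1.0, 0], [0, -5.23, -3.59, -1.0, 0], [0, -5.23, -3.59, -1.0, 0], [0, -5.23, -3.59, -1.0, 0], [0, -5.23, -3.59, -1.0, 0]]]}}

```text
time_s: 26.53
eef_pos: [0.4521, 0.1779, 0.1645]
tool_rot: [-3.122, -0.347, -0.001]
force: [-0.2, -1.1, -0.7]
grip_width: 0.0941
grasp_force: 0.0
```

```bash
python3 g.py 0.451 0.178 0.033 -77.3; python3 snap.py w10
```

```text
t 26.53 pos [0.4521 0.1779 0.1645] tool_y yaw -77.33 tilt 0.04 w 0.0941 gf 0.0 F [-0.2 -1.1 -0.7] qd 0.011 q7 -1.82
shift [-0.04 -0.01  4.38]
turn -0.0
26.5333 [0.4521 0.1779 0.1645] [-3.122e+00 -3.470e-01 -1.000e-03] 0.011
```

View pics/w10.png

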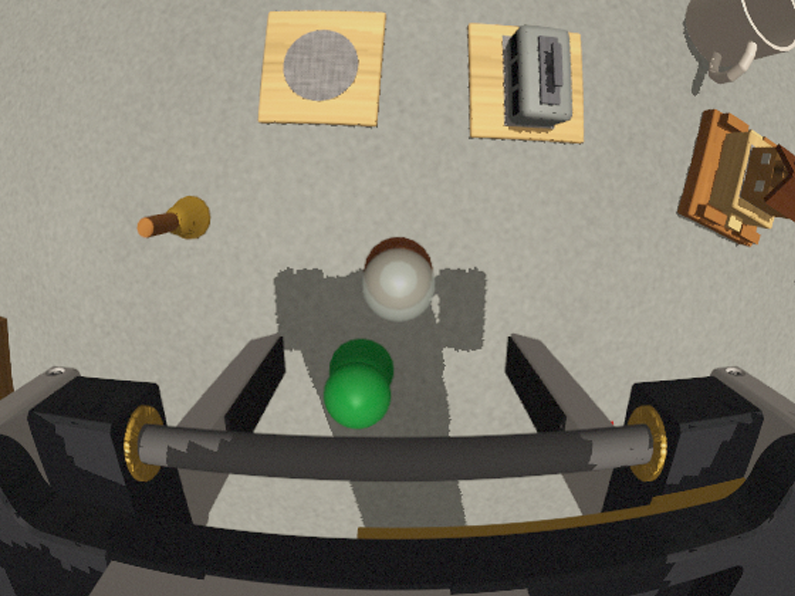

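The clear ball with the brown foot is at (398,285), which is the globe; the green look-alike at (357,395) stays put. The cabin is standing on the oblong, the big disc is at (321,65), and the bell's handle top is at (146,227) with its mouth at (192,216).

```bash
python3 - <<'E'
from h import *
s,c=pickle.load(open('w10.pkl','rb'));k=1.42
h=lambda u,v,z:at(c,(u/k,v/k),z,s).round(4)
print('ball',h(398,285,.052),np.linalg.norm(h(363,285,.052)-h(434,285,.052)),'foot far edge',h(399,237,.01),'disc',h(321,65,.008),'plaq',np.mean([h(*p,.008) for p in [(268,11),(385,12),(377,127),(259,122)]],axis=0).round(4))
print('bell top',h(146,227,.08),'mouth',h(192,216,.01),'green',h(357,395,.052))
print('cabin roof',np.mean([h(*p,.046) for p in [(519,27),(568,30),(572,124),(523,122)]],axis=0).round(4))
E
python3 g.py 0.451 0.178 0.033 -77.3
```

```text
ball [0.4522 0.1752] 0.05012195127885585 foot far edge [0.4806 0.1806] disc [0.6018 0.2702] plaq [0.6018 0.2704]
bell top [0.461  0.3562] mouth [0.4633 0.3521] green [0.3616 0.1867]
cabin roof [0.6261 0.1052]
t 26.58 pos [0.4522 0.1777 0.1644] tool_y yaw -77.36 tilt 0.02 w 0.0941 gf 0.0 F [ 0.4 -0.2  1.6] qd 0.007 q7 -1.82
shift [-0.04 -0.02  4.38]
turn -0.1
```

Call:
{"fn": "play_rows", "kwargs": {"targets": [[[0, 0, 0.07, 1.0, 0], [0, 0, 0.07, 2.2, 0], [0, 0, 0.07, 3.3, 0], [0, 0, 0.07, 4.1, 0], [0, 0, 0.07, 4.38, 0], [0, 0, 0.07, 4.38, 0], [1, 0, 0.07, 4.38, 0], [1, 0, 0.07, 4.38, 0], [1, 0, 0.07, 4.38, 0], [1, 0, 0.07, 4.38, 0]]]}}

```text
time_s: 27.42
eef_pos: [0.4526, 0.1766, 0.0341]
tool_rot: [-3.121, -0.347, -0.003]
force: [0.4, 0.1, 0.3]
grip_width: 0.0707
grasp_force: 0.0
```

Call:
{"fn": "play_rows", "kwargs": {"targets": [[[1, 0, 0, 0, 0], [1, 0, 0, 0, 0], [1, 0, 0, 0, 0], [1, 0, 0, 0, 0], [1, 0, 0, 0, 0], [1, 0, 0, 0, 0], [1, 0, 0, 0, 0], [1, 0, 0, 0, 0], [1, 0, 0, 0, 0], [1, 0, 0, 0, 0]]]}}

```text
time_s: 28.25
eef_pos: [0.4519, 0.1761, 0.033]
tool_rot: [-3.122, -0.347, -0.0]
force: [-0.5, -0.4, 5.4]
grip_width: 0.0475
grasp_force: 29.7
```

```bash
python3 g.py 0.6015 0.2703 0.08
```

```text
t 28.25 pos [0.4519 0.1761 0.033 ] tool_y yaw -77.31 tilt 0.01 w 0.0475 gf 29.7 F [-0.5 -0.4  5.4] qd 0.002 q7 -1.76
shift [ 5.55 -1.97 -1.56]
```

Call:
{"fn": "play_rows", "kwargs": {"targets": [[[1, 0, 0, -0.3, 0], [1, 0, 0, -0.8, 0], [1, 0, 0, -1.3, 0], [1, 0.4, -0.1, -1.6, 0], [1, 1.0, -0.4, -1.6, 0], [1, 1.7, -0.6, -1.6, 0], [1, 2.4, -0.8, -1.6, 0], [1, 2.9, -1.0, -1.6, 0], [1, 2.9, -1.0, -1.6, 0], [1, 2.9, -1.0, -1.6, 0]]]}}

```text
time_s: 29.08
eef_pos: [0.53, 0.2245, 0.0807]
tool_rot: [3.122, 0.348, -0.001]
force: [-0.7, -0.3, -2.2]
grip_width: 0.0481
grasp_force: 28.7
```

```bash
python3 g.py 0.6015 0.2703 0.0405; python3 snap.py w11; python3 - <<'E'
from h import *
a=pickle.load(open('w11.pkl','rb'))[1]['img'];from plant import read_camera
b=read_camera('side')['img']
cv2.imwrite('pics/g11.png',np.hstack([cv2.resize(a[100:300,180:380],(400,400)),cv2.resize(b[200:400,190:390],(400,400))])[:,:,::-1])
E
```

```text
t 29.08 pos [0.53   0.2245 0.0807] tool_y yaw -77.29 tilt 0.05 w 0.0481 gf 28.7 F [-0.7 -0.3 -2.2] qd 0.034 q7 -1.77
shift [ 2.66 -0.96  1.34]
29.0833 [0.53   0.2245 0.0807] [ 3.122e+00  3.480e-01 -1.000e-03] 0.034
```

View pics/g11.png

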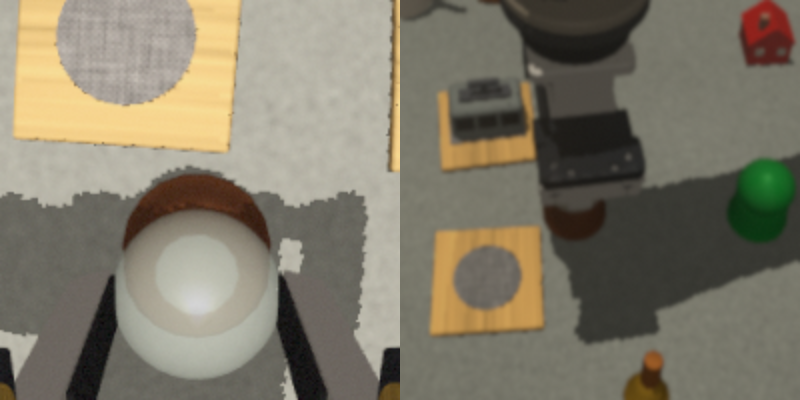

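I've gone over the 14-picture viewing limit: I count 17, so from here I'll work from numbers only. The globe hangs upright in the grip, ball at crop (197,295) and foot behind it.

```bash
python3 - <<'E'
from h import *
s,c=pickle.load(open('w11.pkl','rb'));R=Ro.from_rotvec(s['tool_rot']).as_matrix()
b=s['eef_pos'][2]-.033
f=lambda u,v,z:(R.T@(np.r_[at(c,(180+u/2,100+v/2),z,s),z]-s['eef_pos']))[:2].round(4)
print('ball c',f(197,295,b+.052),'foot far edge',f(196,175,b+.01),'sides',f(122,245,b+.01),f(270,245,b+.01))
print('disc now', at(c,(180+126/2,100+36/2),.008,s).round(4))
E
```

```text
ball c [0.0002 0.0007] foot far edge [0.0295 0.0004] sides [ 0.0035 -0.0267] [0.0035 0.0275]
disc now [0.6018 0.2706]
```

Call:
{"fn": "play_rows", "kwargs": {"targets": [[[1, 0.7, -0.3, 0, 0], [1, 1.4, -0.5, 0, 0], [1, 2.1, -0.8, 0, 0], [1, 2.66, -0.97, 0.1, 0], [1, 2.66, -0.97, 0.4, 0], [1, 2.66, -0.97, 0.8, 0], [1, 2.66, -0.97, 1.1, 0], [1, 2.66, -0.97, 1.3, 0], [1, 2.66, -0.97, 1.35, 0], [1, 2.66, -0.97, 1.35, 0]]]}}

```text
time_s: 30.02
eef_pos: [0.6012, 0.2693, 0.0403]
tool_rot: [3.122, 0.346, -0.0]
force: [1.0, -2.1, 1.0]
grip_width: 0.0488
grasp_force: 29.4
```

```bash
python3 g.py 0.6015 0.2703 0.0405
```

```text
t 30.02 pos [0.6012 0.2693 0.0403] tool_y yaw -77.34 tilt 0.03 w 0.0488 gf 29.4 F [ 1.  -2.1  1. ] qd 0.003 q7 -1.76
shift [ 0.02 -0.03 -0.01]
```

Call:
{"fn": "play_rows", "kwargs": {"targets": [[[1, 0, 0, 0.04, 0], [0, 0, 0, 0.04, 0], [0, 0, 0, 0.04, 0], [0, 0, 0, 0.04, 0], [0, 0, 0, 0.04, 0], [0, 0, 0, 0.04, 0], [0, 0, 0, 0.04, 0], [0, 0, 0, -0.8, 0], [0, 0, 0, -2.0, 0], [0, 0, 0, -3.2, 0]]]}}

```text
time_s: 30.85
eef_pos: [0.6008, 0.27, 0.1367]
tool_rot: [3.121, 0.347, -0.003]
force: [1.4, -0.5, 1.1]
grip_width: 0.0942
grasp_force: 0.0
```

```bash
python3 g.py 0.461 0.355 0.18
```

```text
t 30.85 pos [0.6008 0.27   0.1367] tool_y yaw -77.31 tilt 0.13 w 0.0942 gf 0.0 F [ 1.4 -0.5  1.1] qd 0.793 q7 -1.78
shift [-3.93 -3.79 -1.44]
```

Call:
{"fn": "play_rows", "kwargs": {"targets": [[[0, 0, 0, -1.0, 0], [0, -0.7, -0.6, -1.4, 0], [0, -1.4, -1.3, -1.4, 0], [0, -2.2, -2.1, -1.4, 0], [0, -3.0, -2.9, -1.4, 0], [0, -3.6, -3.5, -1.4, 0], [0, -3.93, -3.79, -1.4, 0], [0, -3.93, -3.79, -1.4, 0], [0, -3.93, -3.79, -1.4, 0], [0, -3.93, -3.79, -1.4, 0]]]}}

```text
time_s: 31.68
eef_pos: [0.4627, 0.3545, 0.1784]
tool_rot: [3.122, 0.345, 0.001]
force: [0.3, 0.7, 0.0]
grip_width: 0.0942
grasp_force: 0.0
```

```bash
python3 snap.py w12; python3 - <<'E'
from h import *
s,c=pickle.load(open('w12.pkl','rb'))
p=proj(c,[[.462,.355,.08],[.462,.355,.018],[.462,.355,0]],s);print('pred top/mid/mouth',p.round(1).tolist())
hsv=cv2.cvtColor(c['img'],cv2.COLOR_RGB2HSV);m=((hsv[...,1]>110)&(hsv[...,2]>40)&(hsv[...,0]<32)).astype(np.uint8);m[330:]=0
n,l,st,ce=cv2.connectedComponentsWithStats(m)
for i in range(1,n):
    if st[i,4]>60:print(st[i],ce[i].round(1),np.median(hsv[l==i],axis=0))
x,y=p.mean(0).astype(int)
sub=hsv[y-60:y+60:5,x-45:x+45:5]
for r in range(sub.shape[0]):print(y-60+5*r,' '.join('%2d'%v[0] if v[1]>100 else '..' for v in sub[r]))
E
```

```text
31.6833 [0.4627 0.3545 0.1784] [3.122e+00 3.450e-01 1.000e-03] 0.01
pred top/mid/mouth [[276.9, 204.1], [277.0, 191.5], [277.1, 188.6]]
[   0    0   25  125 1312] [ 7.1 38.1] [ 16. 142.  81.]
[ 330   49   78   87 2197] [362.1 101.5] [ 20. 116. 227.]
[ 455   73   57   77 1724] [471.2 112.7] [ 20. 117. 225.]
[550 152  10  42 226] [556.  177.2] [ 13. 169.  77.]
[259 174  31  38 815] [274.1 191. ] [ 20. 180. 104.]
[   1  235   94   44 1769] [ 42.2 253.2] [ 16. 153.  88.]
[ 87 285  28  45 616] [ 97.3 305.7] [ 20. 173.  91.]
[442 285  28  45 616] [458.5 305.7] [ 20. 173.  91.]
134 .. .. .. .. .. .. .. .. .. .. .. .. .. .. .. .. .. ..
139 .. .. .. .. .. .. .. .. .. .. .. .. .. .. .. .. .. ..
144 .. .. .. .. .. .. .. .. .. .. .. .. .. .. .. .. .. ..
149 .. .. .. .. .. .. .. .. .. .. .. .. .. .. .. .. .. ..
154 .. .. .. .. .. .. .. .. .. .. .. .. .. .. .. .. .. ..
159 .. .. .. .. .. .. .. .. .. .. .. .. .. .. .. .. .. ..
164 .. .. .. .. .. .. .. .. .. .. .. .. .. .. .. .. .. ..
169 .. .. .. .. .. .. .. .. .. .. .. .. .. .. .. .. .. ..
174 .. .. .. .. .. .. .. .. .. .. .. .. .. .. .. .. .. ..

[... 169 characters left out ...]
. ..
194 .. .. .. .. .. .. 20 21 13 15 18 20 .. .. .. .. .. ..
199 .. .. .. .. .. .. .. 18 13 14 18 .. .. .. .. .. .. ..
204 .. .. .. .. .. .. .. 12 13 13 .. .. .. .. .. .. .. ..
209 .. .. .. .. .. .. .. .. 13 13 .. .. .. .. .. .. .. ..
214 .. .. .. .. .. .. .. .. .. .. .. .. .. .. .. .. .. ..
219 .. .. .. .. .. .. .. .. .. .. .. .. .. .. .. .. .. ..
224 .. .. .. .. .. .. .. .. .. .. .. .. .. .. .. .. .. ..
229 .. .. .. .. .. .. .. .. .. .. .. .. .. .. .. .. .. ..
234 .. .. .. .. .. .. .. .. .. .. .. .. .. .. .. .. .. ..
239 .. .. .. .. .. .. .. .. .. .. .. .. .. .. .. .. .. ..
244 .. .. .. .. .. .. .. .. .. .. .. .. .. .. .. .. .. ..
249 .. .. .. .. .. .. .. .. .. .. .. .. .. .. .. .. .. ..
```

```bash
python3 - <<'E'
from h import *
s,c=pickle.load(open('w12.pkl','rb'))
print(at(c,(274.5,204),.08,s).round(4),at(c,(274.5,190),.002,s).round(4))
hsv=cv2.cvtColor(c['img'],cv2.COLOR_RGB2HSV)
m=(hsv[...,1]>110)&(hsv[...,0]<16);m[:170]=0;m[220:]=0;m[:,:255]=0;m[:,295:]=0
y,x=np.nonzero(m);print(x.min(),x.max(),y.min(),y.max(),x[y>200].mean())
E
python3 g.py 0.4615 0.3565 0.037
```

```text
[0.4616 0.3572] [0.46   0.3577]
266 280 190 211 273.39230769230767
t 31.73 pos [0.4628 0.3544 0.1783] tool_y yaw -77.41 tilt 0.03 w 0.094 gf 0.0 F [ 0.2  0.4 -0.3] qd 0.004 q7 -2.07
shift [-0.03 -0.08  4.71]
```

Call:
{"fn": "play_rows", "kwargs": {"targets": [[[0, -0.04, -0.11, 1.0, 0], [0, -0.04, -0.11, 2.2, 0], [0, -0.04, -0.11, 3.3, 0], [0, -0.04, -0.11, 4.1, 0], [0, -0.04, -0.11, 4.44, 0], [1, -0.04, -0.11, 4.44, 0], [1, -0.04, -0.11, 4.44, 0], [1, -0.04, -0.11, 4.44, 0], [1, -0.04, -0.11, 4.44, 0], [1, -0.04, -0.11, 4.44, 0]]]}}

```text
time_s: 32.57
eef_pos: [0.4603, 0.359, 0.0466]
tool_rot: [-3.121, -0.347, -0.003]
force: [0.1, 0.1, 1.0]
grip_width: 0.064
grasp_force: 0.0
```

Call:
{"fn": "play_rows", "kwargs": {"targets": [[[1, 0, 0, 0, 0], [1, 0, 0, 0, 0], [1, 0, 0, 0, 0], [1, 0, 0, 0, 0], [1, 0, 0, 0, 0], [1, 0, 0, 0, 0], [1, 0, 0, 0, 0], [1, 0, 0, 0, 0], [1, 0, 0, 0, 0], [1, 0, 0, 0, 0]]]}}

```text
time_s: 33.4
eef_pos: [0.4596, 0.3584, 0.0451]
tool_rot: [3.122, 0.348, -0.0]
force: [0.0, -0.6, -0.7]
grip_width: 0.0138
grasp_force: 30.0
```

```bash
python3 g.py 0.50 -0.10 0.20
```

```text
t 33.4 pos [0.4596 0.3584 0.0451] tool_y yaw -77.3 tilt 0.01 w 0.0138 gf 30.0 F [ 0.  -0.6 -0.7] qd 0.002 q7 -2.05
shift [-2.05 15.2  -5.16]
```

Call:
{"fn": "play_rows", "kwargs": {"targets": [[[1, 0, 0, -1.0, 0], [1, 0, 0, -2.2, 0], [1, 0, 0.4, -3.4, 0], [1, 0, 1.2, -4.4, 0], [1, 0, 2.4, -5.0, 0], [1, 0, 3.7, -5.0, 0], [1, 0, 5.0, -5.0, 0], [1, 0, 6.3, -5.0, 0], [1, 0, 7.6, -5.0, 0], [1, 0, 8.8, -5.0, 0]]]}}

```text
time_s: 34.23
eef_pos: [0.5176, 0.0984, 0.1953]
tool_rot: [-3.122, -0.346, -0.0]
force: [0.8, 0.2, -2.1]
grip_width: 0.0134
grasp_force: 30.0
```

Call:
{"fn": "play_rows", "kwargs": {"targets": [[[1, 0, 1.3, 0, 0], [1, 0, 2.6, 0, 0], [1, 0, 3.9, 0, 0], [1, 0, 5.2, 0, 0], [1, 0, 6.5, 0, 0], [1, 0, 7.8, 0, 0], [1, 0, 9.1, 0, 0], [1, 0, 10.4, 0, 0], [1, 0, 11.6, 0, 0], [1, 0, 12.6, 0, 0]]]}}

```text
time_s: 35.07
eef_pos: [0.6005, -0.2708, 0.1949]
tool_rot: [3.122, 0.345, -0.001]
force: [0.3, 0.5, -1.1]
grip_width: 0.0139
grasp_force: 30.0
```

Call:
{"fn": "play_rows", "kwargs": {"targets": [[[1, 0, 0.3, 0, 0], [1, 0, 0.3, 0, 0], [1, 0, 0.3, 0, 0], [1, 0, 0.3, 0, 0], [1, 0, 0.3, 0, 0], [1, 0, 0.3, 0, 0], [1, 0, 0.3, 0, 0], [1, 0, 0.3, 0, 0], [1, 0, 0.3, 0, 0], [1, 0, 0.3, 0, 0]]]}}

```text
time_s: 35.9
eef_pos: [0.6028, -0.2765, 0.1952]
tool_rot: [-3.122, -0.348, -0.0]
force: [-0.6, 0.1, -1.0]
grip_width: 0.014
grasp_force: 30.0
```

```bash
python3 g.py 0.6013 -0.2862 0.053; python3 snap.py w13; python3 - <<'E'
from h import *
s,c=pickle.load(open('w13.pkl','rb'))
hsv=cv2.cvtColor(c['img'],cv2.COLOR_RGB2HSV)
m=((hsv[...,1]>110)&(hsv[...,2]>40)&(hsv[...,0]<32)).astype(np.uint8);m[330:]=0
n,l,st,ce=cv2.connectedComponentsWithStats(m)
for i in range(1,n):
    if st[i,4]>60:print(st[i],ce[i].round(1),np.median(hsv[l==i],axis=0))
b=s['eef_pos'][2]-.0451;x,y=s['eef_pos'][:2]
print('pred bell top',proj(c,[x,y,b+.08],s).round(1),'mouth c',proj(c,[x,y,b],s).round(1),'edges',proj(c,[[x+.0185,y+.004,b],[x+.004,y-.0185,b],[x-.004,y+.0185,b]],s).round(1).tolist())
print('plaque pred',proj(c,[.6013,-.2862,.008],s).round(1))
E
```

```text
t 35.9 pos [ 0.6028 -0.2765  0.1952] tool_y yaw -77.29 tilt 0.0 w 0.014 gf 30.0 F [-0.6  0.1 -1. ] qd 0.004 q7 -0.83
shift [-0.12  0.3   4.74]
35.9 [ 0.6028 -0.2765  0.1952] [-3.122 -0.348 -0.   ] 0.004
[   9   83   47   70 1211] [ 41.4 119.4] [ 20. 115. 230.]
[  92  105  100   96 5731] [144.4 153.1] [ 15. 164. 123.]
[ 245  164   81  103 4391] [282.9 210.6] [ 19. 155. 127.]
[241 293   9  37 226] [244.3 310.4] [ 20. 168. 102.]
[307 293   9  37 221] [311.7 310.5] [ 20. 169. 102.]
[ 73 322  29   8 145] [ 83.9 326.2] [  2. 239. 198.]
pred bell top [[277.3 257.9]] mouth c [[277.5 218.8]] edges [[277.7, 195.6], [301.2, 219.0], [253.8, 218.6]]
plaque pred [[285.1 189.5]]
```

Call:
{"fn": "play_rows", "kwargs": {"targets": [[[1, -0.06, 0.15, 0.4, 0], [1, -0.12, 0.31, 1.3, 0], [1, -0.12, 0.31, 2.3, 0], [1, -0.12, 0.31, 3.3, 0], [1, -0.12, 0.31, 3.9, 0], [1, -0.12, 0.31, 4.3, 0], [1, -0.12, 0.31, 4.6, 0], [1, -0.12, 0.31, 4.72, 0], [1, -0.12, 0.31, 4.75, 0], [1, -0.12, 0.31, 4.75, 0]]]}}

```text
time_s: 36.78
eef_pos: [0.6017, -0.2869, 0.0533]
tool_rot: [3.122, 0.347, 0.002]
force: [0.2, -1.9, -1.4]
grip_width: 0.0136
grasp_force: 30.0
```

Call:
{"fn": "play_rows", "kwargs": {"targets": [[[1, 0, 0, 0, 0], [1, 0, 0, 0, 0], [0, 0, 0, 0, 0], [0, 0, 0, 0, 0], [0, 0, 0, 0, 0], [0, 0, 0, 0, 0], [0, 0, 0, 0, 0], [0, 0, 0, 0, 0], [0, 0, 0, 0, 0], [0, 0, 0, 0, 0]]]}}

```text
time_s: 37.62
eef_pos: [0.6012, -0.2866, 0.0526]
tool_rot: [-3.122, -0.347, 0.0]
force: [0.3, 0.6, 1.0]
grip_width: 0.0636
grasp_force: 0.0
```

Call:
{"fn": "play_rows", "kwargs": {"targets": [[[0, 0, 0, -0.4, 0], [0, 0, 0, -1.2, 0], [0, 0, 0, -2.4, 0], [0, 0, 0, -3.6, 0], [0, 0, 0, -4.8, 0], [0, -0.8, 0, -5.0, 0], [0, -1.6, 0, -5.0, 0], [0, -2.4, 0, -5.0, 0], [0, -3.0, 0, -5.0, 0], [0, -3.0, 0, -5.0, 0]]]}}

```text
time_s: 38.45
eef_pos: [0.5101, -0.3081, 0.2041]
tool_rot: [3.123, 0.342, 0.001]
force: [0.7, -0.6, -0.2]
grip_width: 0.0939
grasp_force: 0.0
```

```bash
python3 g.py; python3 snap.py w14; python3 - <<'E'
from h import *
from plant import read_camera
s,c=pickle.load(open('w14.pkl','rb'))
hsv=cv2.cvtColor(c['img'],cv2.COLOR_RGB2HSV)
x,y=.6012,-.2865
p=proj(c,[[x,y,.088],[x,y,.008]],s);print('pred top, mouth',p.round(1).tolist())
u,v=p.mean(0).astype(int)
sub=hsv[v-50:v+50:4,u-56:u+56:4]
for r in range(sub.shape[0]):print(v-50+4*r,' '.join(('%2d'%q[0] if q[2]>150 else chr(97+q[0]//4)*2) if q[1]>90 else '..' for q in sub[r]))
print('cols from',u-56)
# side/scene check of all objects: dominant dark/colour not needed; bell hits
for n in ['side','scene']:
    k=read_camera(n);pickle.dump(k,open(n+'14.pkl','wb'))
E
```

```text
t 38.45 pos [ 0.5101 -0.3081  0.2041] tool_y yaw -77.52 tilt 0.03 w 0.0939 gf 0.0 F [ 0.7 -0.6 -0.2] qd 0.053 q7 -0.76
38.45 [ 0.5101 -0.3081  0.2041] [3.123e+00 3.420e-01 1.000e-03] 0.053
pred top, mouth [[276.1, 105.6], [276.5, 110.0]]
57 .. .. .. .. .. .. .. .. .. .. .. .. .. .. .. .. .. .. .. .. .. .. .. .. .. .. .. ..
61 .. .. .. .. .. .. .. .. .. .. .. .. .. .. .. .. .. .. .. .. .. .. .. .. .. .. .. ..
65 .. .. .. .. .. .. .. .. .. .. .. .. .. .. .. .. .. .. .. .. .. .. .. .. .. .. .. ..
69 .. .. .. .. .. .. .. .. .. .. .. .. .. .. .. .. .. .. .. .. .. .. 19 .. .. .. .. ..
73 .. .. .. .. .. .. .. .. .. .. .. 20 20 21 22 22 22 22 22 22 22 22 22 .. .. .. .. ..
77 .. .. .. .. 21 22 22 22 22 23 22 22 22 22 22 22 23 22 23 23 23 23 23 20 .. .. .. ..
81 .. .. .. .. 22 21 23 22 23 23 23 23 23 23 23 23 22 23 24 24 24 24 25 23 .. .. .. ..
85 .. .. .. .. 19 20 20 20 20 20 21 21 21 21 21 21 21 20 20 20 20 20 21 20 .. .. .. ..
89 .. .. .. .. 20 21 21 21 21 21 20 20 21 20 20 20 20 20 20 20 20 19 20 20 .. .. .. ..
93 .. .. .. .. 18 20 20 20 20 20 20 20 20 20 .. 19 21 20 21 21 21 21 21 20 .. .
[... 640 characters left out ...]
. 21 21 21 22 22 22 23 22 .. .. .. 20 20 20 19 21 20 20 20 21 .. .. ..
129 .. .. .. .. .. 20 21 20 20 20 20 20 20 20 21 21 21 21 20 20 20 20 20 20 20 .. .. ..
133 .. .. .. .. .. 19 21 20 21 21 21 21 21 21 22 22 22 22 22 21 21 21 21 21 20 .. .. ..
137 .. .. .. .. .. .. 21 22 22 21 21 21 21 21 21 21 21 21 21 20 21 21 21 21 21 .. .. ..
141 .. .. .. .. .. .. 21 21 21 21 21 21 21 21 21 21 21 21 21 21 21 20 20 20 20 .. .. ..
145 .. .. .. .. .. .. 22 22 21 21 21 20 20 20 19 20 20 20 20 20 20 20 19 18 .. .. .. ..
149 .. .. .. .. .. .. 20 20 20 20 20 19 19 .. .. .. .. .. .. .. .. .. .. .. .. .. .. ..
153 .. .. .. .. .. .. .. .. .. .. .. .. .. .. .. .. .. .. .. .. .. .. .. .. .. .. .. ..
cols from 220
```

The bell stands upright, with its handle centred over the mouth on the disc. The last check is the globe and chalet, from the side image numerically.

```bash
python3 - <<'E'
from h import *
D=pickle.load(open('d0.pkl','rb'))
for n in ['side','scene']:
    c=pickle.load(open(n+'14.pkl','rb'));I=c['img'].astype(int);J=D[n]['img'].astype(int)
    def bb(a,b):
        X=np.array([[x,y,z] for x,y,z in a]);p=proj(c,X);return p
    gl=[[.6015+.025*np.cos(t),.2703+.025*np.sin(t),z] for t in np.linspace(0,6.28,24) for z in(.018,.038)]
    ball=[.6015,.2703,.060]
    p=bb(gl,0);x0,y0=(p.min(0)-14).astype(int);x1,y1=(p.max(0)+14).astype(int)
    hsv=cv2.cvtColor(c['img'],cv2.COLOR_RGB2HSV)
    sub=hsv[y0-20:y1,x0:x1]
    m=(sub[...,0]<12)&(sub[...,1]>70)&(sub[...,2]<110)
    v,u=np.nonzero(m);print(n,'foot obs',u.min()+x0,u.max()+x0,v.min()+y0-20,v.max()+y0-20,'pred',p.min(0).round(1),p.max(0).round(1),'ball',proj(c,ball).round(1))
    # chalet vs predicted eaves/ridge
    yaw=np.radians(-3.8);Rz=np.array([[np.cos(yaw),-np.sin(yaw)],[np.sin(yaw),np.cos(yaw)]])
    P=[np.r_[Rz@[a,b]+[.6125,-.108],z] for a,b,z in [(s,t,.09) for s in(-.023,.023) for t in(-.023,.023)]+[(0,-.023,.114),(0,.023,.114),(-.023,.023,.056)]]
    p=proj(c,P);x0,y0=(p.min(0)-12).astype(int);x1,y1=(p.max(0)+12).astype(int)
    sub=hsv[y0:y1,x0:x1];m=(sub[...,0]<14)&(sub[...,1]>70)&(sub[...,2]<85)
    v,u=np.nonzero(m);print(' chalet obs',u.min()+x0,u.max()+x0,v.min()+y0,v.max()+y0,'pred',p.min(0).round(1),p.max(0).round(1))
    m=proj(c,[.749,-.066,.085])[0].astype(int);d=np.abs(I-J)[m[1]-40:m[1]+40,m[0]-40:m[0]+40].sum(2);print(' mug changed frac',(d>60).mean().round(3))
E
```

```text
side foot obs 220 249 331 351 pred [217.1 316.2] [247.2 348.7] ball [[230.8 323.4]]
 chalet obs 230 274 148 190 pred [239.4 145.5] [263.7 179.9]
 mug changed frac 0.027
scene foot obs 318 341 274 291 pred [317.3 266.3] [340.1 289.5] ball [[329.3 268.3]]
 chalet obs 224 270 146 193 pred [236.7 158.6] [259.7 182.5]
 mug changed frac 0.097
```

Call:
{"fn": "play_rows", "kwargs": {"targets": [[[0, 0.2, -1.3, 0, 0], [0, 0.4, -2.6, 0, 0], [0, 0.6, -3.9, 0, 0], [0, 0.8, -5.2, 0, 0], [0, 1.0, -6.5, 0, 0], [0, 1.2, -7.8, 0, 0], [0, 1.4, -9.1, 0, 0], [0, 1.6, -10.4, 0, 0], [0, 1.8, -11.7, 0, 0], [0, 2.0, -12.5, 0, 0]]]}}

```text
time_s: 39.43
eef_pos: [0.4893, 0.0776, 0.203]
tool_rot: [-3.121, -0.354, -0.0]
force: [1.1, -0.3, 0.1]
grip_width: 0.0937
grasp_force: 0.0
```

```bash
python3 snap.py w15; python3 - <<'E'
from h import *
s,c=pickle.load(open('w15.pkl','rb'))
hsv=cv2.cvtColor(c['img'],cv2.COLOR_RGB2HSV)
def circ(x,y,z,r):return [[x+r*np.cos(t),y+r*np.sin(t),z] for t in np.linspace(0,6.28,36)]
def rep(n,pred,cond):
    p=proj(c,pred,s);a=(p.min(0)-12).astype(int);b=(p.max(0)+12).astype(int);sub=hsv[a[1]:b[1],a[0]:b[0]].astype(int)
    k,l,st,ce=cv2.connectedComponentsWithStats(cond(sub).astype(np.uint8));i=1+st[1:,4].argmax()
    print(n,'obs',(st[i,:2]+a),(st[i,:2]+st[i,2:4]-1+a),'pred',p.min(0).round(1),p.max(0).round(1))
rep('globe foot',circ(.6015,.2703,.008,.028)+circ(.6015,.2703,.018,.028),lambda h:(h[...,0]<14)&(h[...,1]>110)&(h[...,2]<140))
yaw=np.radians(-3.8);Rz=np.array([[np.cos(yaw),-np.sin(yaw)],[np.sin(yaw),np.cos(yaw)]])
rep('chalet',[np.r_[Rz@[a,b]+[.6125,-.108],z] for a,b,z in [(i,j,.09) for i in(-.023,.023) for j in(-.023,.023)]+[(0,-.023,.114),(0,.023,.114)]],lambda h:(h[...,1]>120)&(h[...,2]<125)&(h[...,0]<14))
p=proj(c,[[.6015,.2703,.008],[.6015,.2703,.06]],s).astype(int);print(p.tolist());u,v=p.mean(0).astype(int)
for r in range(v-60,v+60,5):print(r,' '.join('%2d'%min(99,hsv[r,q,1]*99//255)+('d' if hsv[r,q,2]<140 else ' ') for q in range(max(u-60,0),u+60,5)))
print(u-60)
E
```

```text
39.4333 [0.4893 0.0776 0.203 ] [-3.121 -0.354 -0.   ] 0.53
globe foot obs [137  51] [170  92] pred [127.6  47.7] [170.5  91.4]
chalet obs [445 103] [495 159] pred [446.6 103.4] [496.4 157.5]
[[150, 70], [133, 63]]
6  0   0   0   0   0   0   0   0   0   0   0   0   0   0   0   0   0   0   0   0   0   0   0   0 
11  0   0   0   0   0   0   0   0   0   0   0   0   0   0   0   0   0   0   0   0   0   0   0   0 
16  0   0   0   0   0   0   0   0   0   0   0   0   0   0   0   0   0   0   0   0   0   0   0   0 
21  0   0   0   0   0   0   0   0   0   0   0   0   0   0   0   0   0   0   0   0   0   0   0   0 
26  0   0   0   0   0   0   0   0   0   0   0   0   0   0   0   0   0   0   0   0   0   0   0   0 
31  0   0   0   0   0   0   0   0   0   0   0   0   0   0   0   0   0   0   0   0   0   0   0   0 
36  0   0   0   0   0   0   0   0   0   0   0   0   0   0   0   0   0   0   0   0   0   0   0   0 
41  0   0   0   0   0   0   0   0   0   0   0   0   0   0   0   0   0   0   0   0   0   0   0   0 
46  0   0   0   0   0   0   0   0   0   0   0   0   0   0   0   0   0   0   0   0   0   0   0  
[... 863 characters left out ...]
 0   0   0   0   0   0   0   0 
96  0   0   0   0   0   0   0   0   0   0   0   0   0   0   0   0   0   0   0   0   0   0   0   0 
101  0   0   0   0   0   0   0   0   0   0   0   0   0   0   0   0   0   0   0   0   0   0   0   0 
106  0   0   0   0   0   0   0   0   0   0d  0   0   0d  0   0d  0   0d  0d  0   0   0   0   0   0 
111  0   0   0   0   0   0   0   0   0   0   0   0   0   0   0   0   0   0   0   0   0   0   0   0 
116  0   0   0   0   0   0   0   0   0   0   0   0   0   0   0   0   0   0   0   0   0   0   0   0 
121  0   0   0   0   0   0   0   0   0   0   0   0   0   0   0   0   0   0   0   0   0   0   0   0 
81<stdin>:13: RuntimeWarning: overflow encountered in scalar multiply
```

Globe foot and chalet both match their predicted pixels, so I'm handing in.

```bash
python3 -c "
from plant import manip
print(manip.finish_job())"
```

```text
the job is handed in; nothing more can be done
None
```

The riser is seated on its base with the chalet on it, and the globe, bell and cabin stand on their matching plaques; I handed in at about 39 s, the result isn't shown, and I viewed 17 pictures against the limit of 14.

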